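Zero the water tester and sort its optical cells

TASK

Get the water tester ready for use. Stand the blue-tagged zero cell fully down in the photometer's well with its clear faces across the light path (white line on its cap in line with the white lines on the photometer), then lift the black light shield off its hook, set it over the cell so that its rim sits flat on the photometer, and press the blue key fully down and let it go. Of the other cells that are there, stand every green-tagged one in the green rack and every red-tagged one in the red rack, one to a nest, at any time; leave the glass, the timer and the teaspoon alone.

Things in the scene. Friction and masses are not known exactly. Their poses are not given: they have to be found in the camera images.
- photometer: bench water-test photometer, fixed: grey box 100 mm (own x) by 170 mm (own y), top face 50 mm above the machine's top; origin at the centre of its underside. Cell well at own (0, +42) mm, display, and blue key at own (-30, -58) mm. White lines on the top face before and behind the well mark the light path (own x)
- cell_well (a point): centre of the floor of the photometer's square cell well, 8 mm above the machine's top; axes as the photometer's, light path along x. The well is 36 x 36 mm, sides along x and y, 48 mm deep from the top of the black square lip round it (46 x 46 mm, 6 mm above the top face). A cell fully down stands out 42 mm above the lip
- zero_key (a joint): the photometer's blue key, a spring push button 24 mm across: 0 released, 0.005 m fully down; about 4 N; pressed straight down, springs back
- zero_key_top (a point): centre of the top of the blue key
- hook_arm (a point): point on the arm of a fixed steel hook stand where the shield's bail hangs; on the arm's axis, 120.5 mm above the machine's top. The arm is a level bar 7 mm thick along own x: the post is 78 mm away at +x (no higher than the arm, foot 90 mm across); at -x the arm ends 20 mm on in a tip turned up, its top 15.5 mm above the arm's axis
- shield_bail (a point): middle of the bail (handle arch) on top of the light shield, 84 mm above the shield's mouth. The bail is rigid, 40 mm wide (own y), 10 mm thick (own x), 42 mm high: two 8 mm legs and an 8 mm top bar, opening 24 x 34 mm. While it hangs, the hook arm passes through along x under the top bar. Grip it across its 40 mm from above
- shield_mouth (a point): centre of the mouth (lower rim) of the light shield: a black cup upside down, 80 mm outside, 73 mm inside, 60 mm high without its bail, 0.09 kg. Set over the cell, its rim rests on the photometer's top face round the lip, with this point 42 mm above the well's floor
- cell_blue_mid (a point): centre of a square glass cell with a blue tag (the zero cell): 32 x 32 mm, 90 mm tall, upright on a heavy steel foot; this point is 45 mm above its underside. Top 24 mm: black cap, same width, with the tag round and on top and a white line across the top the way the light goes. Own x: through the two clear faces (along the line); y: through the two frosted ribbed faces. Half turns alike
- cell_green_a_mid (a point): centre of a square glass cell with a green tag (may be absent): 32 x 32 mm, 90 mm tall, upright on a heavy steel foot; this point is 45 mm above its underside. Top 24 mm: black cap, same width, with the tag round and on top and a white line across the top the way the light goes. Own x: through the two clear faces (along the line); y: through the two frosted ribbed faces. Half turns alike
- cell_green_b_mid (a point): centre of a square glass cell with a green tag (may be absent): 32 x 32 mm, 90 mm tall, upright on a heavy steel foot; this point is 45 mm above its underside. Top 24 mm: black cap, same width, with the tag round and on top and a white line across the top the way the light goes. Own x: through the two clear faces (along the line); y: through the two frosted ribbed faces. Half turns alike
- cell_red_a_mid (a point): centre of a square glass cell with a red tag (may be absent): 32 x 32 mm, 90 mm tall, upright on a heavy steel foot; this point is 45 mm above its underside. Top 24 mm: black cap, same width, with the tag round and on top and a white line across the top the way the light goes. Own x: through the two clear faces (along the line); y: through the two frosted ribbed faces. Half turns alike
- cell_red_b_mid (a point): centre of a square glass cell with a red tag (may be absent): 32 x 32 mm, 90 mm tall, upright on a heavy steel foot; this point is 45 mm above its underside. Top 24 mm: black cap, same width, with the tag round and on top and a white line across the top the way the light goes. Own x: through the two clear faces (along the line); y: through the two frosted ribbed faces. Half turns alike
- pass_rack: green plastic rack, fixed: block 62 mm (own x) by 126 mm (own y), 44 mm high, with two square nests 62 mm apart along own y; origin at the centre of its underside
- reject_rack: red plastic rack, fixed: block 62 mm (own x) by 126 mm (own y), 44 mm high, with two square nests 62 mm apart along own y; origin at the centre of its underside
- pass_rack_nest0 (a point): nest 0 of the green rack: centre of its floor, 4 mm above the machine's top. Square, 37 x 37 mm, 40 mm deep, sides along the rack's x and y (this point's axes are the rack's)
- pass_rack_nest1 (a point): nest 1 of the green rack: centre of its floor, 4 mm above the machine's top. Square, 37 x 37 mm, 40 mm deep, sides along the rack's x and y (this point's axes are the rack's)
- reject_rack_nest0 (a point): nest 0 of the red rack: centre of its floor, 4 mm above the machine's top. Square, 37 x 37 mm, 40 mm deep, sides along the rack's x and y (this point's axes are the rack's)
- reject_rack_nest1 (a point): nest 1 of the red rack: centre of its floor, 4 mm above the machine's top. Square, 37 x 37 mm, 40 mm deep, sides along the rack's x and y (this point's axes are the rack's)
- water_glass: bystander: drinking glass, 81 mm across, 103 mm high, at the back left; origin at its underside
- kitchen_timer: bystander: red and white kitchen timer, 69 mm across, 50 mm high, behind the photometer; origin at its underside
- teaspoon: bystander: teaspoon 139 mm long lying near the front edge; origin at its underside
Mind the look-alikes: they are no part of the job. What is shaped like the part that bears cell_green_a_mid but yellow is not meant.

How it is judged:
By the outcome, as a careful person would: the job done as asked, in the order asked, and still so for the second after the job is handed in, with the robot touching nothing.
Of cell_green_a, cell_green_b, cell_red_a, cell_red_b only 3 to 4 are there at a start; the rules pass over those that are not, and their reading is None.
At some moment in a run one of cell_blue, cell_green_a, cell_green_b, cell_red_a, cell_red_b may be knocked a few centimetres aside while the robot is not near it.
It also fails if it takes over 200 s, if anything falls off the work surface, if the arm or the gripper's body presses on something with over 40 N, if the wrist force passes 120 N, or if a joint passes its speed limit or range.

ROBOT

A 6-joint arm with a two-finger parallel gripper is mounted at the origin on a cart in front of the work surface, level with it; the furniture and walls round the work are solid. World frame = base frame: x ahead of the robot, y to its left, z up, the work surface at z = 0. Lengths are in m, angles in rad, forces in N, time in s.
With the tool pointing down it reaches from about 0.325 to 0.9 m from the base axis. Payload 3.5 kg.
Tool frame: the origin (TCP) lies at the very end of the fingers, on their centre line; the grasp point (between the pads) lies 19 mm behind it; z points along the fingers, y is the line along which they close (so a half turn about z gives the same grasp; the last joint's range is limited). The gripper opens to 85 mm and grips with 20 to 120 N. Pads are 22 mm wide; open, the fingers measure 114 mm over their backs; the gripper's body (76 mm by 85 mm) begins 54 mm behind the grasp point. The pads swing forward as they close: fully open they stand 13 mm farther back than shut.
Start: joints at [-0.103, 0.276, -0.026, 1.268, 0, 1.467], TCP at [0.625, -0, 0.231] pointing down, gripper open.
Joint ranges: [-3.12, 3.12], [-0.85, 1.88], [-1.08, 1.24], [-1.95, 2.15], [-1.57, 1.53], [-3.14, 3.14]. Speed limits (rad/s): [2.57, 2.57, 3.14, 3.14, 3.14, 3.14].

INTERFACE

Orientations are given as a unit quaternion [w, x, y, z].
In Python, from station import arm gives the robot as it stands.
- The arm moves only by the tool play_rows, never from a script. Its argument "rows" is a list of rows, each an object with "translation": the shift along the world's x, y, z scaled (see below), a list of three; "twist": the turn about the world's z scaled (see below). A call has 1 to 10 rows; each row is the pose to reach, as a shift and turn from the pose commanded when the call began; what a row does not reach only later rows make up. The controller multiplies each number of a shift by 0.2 m and each number of a turn by pi/2 rad. A row lasts 1/12 s, in which the tool goes at most 41.7 mm and 7.16 degrees, less where a joint would pass 70% of its speed; a pose out of reach is approached as far as the arm can. A call with a number of a shift or a turn outside -1 to 1 is refused whole. A call with a gripper value outside its range is refused whole. "grip" is the finger opening in mm, from 0 to 85.4, set as the call begins (left out, the last holds). The fingers move at their own pace and stop on an object; the grip force is fixed at half the most. Time passes only in rows, so rows that repeat a pose let the fingers close. It gives the time, the measured TCP pose, the force, the opening and the grip force at its end, in the units of the state.
- arm.sense(): the state, without advancing time (a new reading comes with each control period).
- arm.grab_frame(name): name is "scene" or "top" or "wrist"; returns a dict with "color" (400x640x3 uint8, red, green, blue), "fx", "fy", "cx", "cy" (pixels), "xyz" and "rotation" of the camera in the world. Camera axes: x right, y down, z forward; pixel columns grow to the right and rows downward; lengths in m; the calibration is good to about 2 mm. A picture is of the moment at which its call begins. There is no depth.
- arm.finish_job(): hands the job in; it is judged then, once.
The state is a dict: "time": time; "q": joint angles; "joint_velocities": joint speeds; "effort": joint torques, N m; "tcp_pos": TCP position; "eef_rot": TCP orientation; "contact_force": force on the tool from outside, world axes, zero at the start; "torque": the same for the moment, N m; "opening": finger opening in m; "finger_force": force on a finger pad.
Only numpy, scipy, OpenCV 4.12 (cv2) and the standard library are available. Lean on these libraries where they do the work, as an engineer would, in place of code of your own. Each camera call takes 0.05 s, during which the arm holds its last target. There are 200 camera calls.

## Working session

There is one attempt and no reset: what is moved stays moved. The work goes in short steps, Python scripts to look and compute and a tool call to move; the robot and the scene stay as the last step left them, time stands still between calls to the robot, and variables do not carry over. Pictures are saved under pics/ and viewed, at most 14 in all, crops included, and the job is handed in when it is done.

Besides the shell and the picture viewer there is one more tool, called after "Emit:" as name(argument=value, ...) on one line, values as JSON. play_rows: Moves the arm, as the interface text tells. Its arguments: {"type":"object","properties":{"rows":{"type":"array","items":{"type":"object","properties":{"translation":{"type":"array","items":{"type":"number"}},"twist":{"type":"number"}}}},"grip":{"type":"number"}},"required":["rows"]}

```bash
ls; mkdir -p pics; cat > h.py <<'E'
import numpy as np, cv2, pickle
from station import arm
def grab(n,tag):
    f=arm.grab_frame(n); pickle.dump(f,open(f'pics/{tag}.pkl','wb')); cv2.imwrite(f'pics/{tag}.png',f['color'][:,:,::-1]); return f
def R(f):
    r=np.array(f['rotation'],float)
    if r.shape==(4,):
        from scipy.spatial.transform import Rotation as S
        return S.from_quat([r[1],r[2],r[3],r[0]]).as_matrix()
    return r
def px(f,u,v,z):
    d=R(f)@np.array([(u-f['cx'])/f['fx'],(v-f['cy'])/f['fy'],1]); o=np.array(f['xyz'])
    return o+d*(z-o[2])/d[2]
def proj(f,p):
    c=R(f).T@(np.array(p)-np.array(f['xyz'])); return c[0]/c[2]*f['fx']+f['cx'],c[1]/c[2]*f['fy']+f['cy']
def load(t): return pickle.load(open(f'pics/{t}.pkl','rb'))
E
python3 - <<'E'
from h import *
for n in('top','scene'):
    f=grab(n,n+'0'); print(n,f['fx'],f['xyz'],np.round(R(f),3).tolist())
    cv2.imwrite(f'pics/{n}0.png',cv2.resize(f['color'][:,:,::-1],(800,500),interpolation=cv2.INTER_CUBIC))
print(arm.sense())
E
```

```text
pics
top 511.99108173150734 [ 0.3778034  -0.06884201  1.41062499] [[-0.011, -0.989, 0.145], [-1.0, 0.013, 0.007], [-0.009, -0.145, -0.989]]
scene 416.09641440667565 [ 0.27970573 -0.52630503  0.7988587 ] [[0.843, -0.422, 0.335], [-0.539, -0.662, 0.521], [0.002, -0.619, -0.785]]
{'time': 0.1, 'q': array([-1.03376818e-01,  2.77076398e-01, -2.77357825e-02,  1.26800373e+00,
        2.46066609e-05,  1.46740420e+00]), 'joint_velocities': array([-1.62456163e-05, -2.33880206e-03,  4.14062306e-03,  9.29986595e-04,
       -9.41687665e-05,  4.41106836e-04]), 'effort': array([ 8.02060767e-04, -4.46709216e+01,  2.96128178e+01,  8.47860065e-03,
       -4.56193129e-05,  5.66283830e-06]), 'tcp_pos': array([6.24298632e-01, 8.44995078e-05, 2.30263181e-01]), 'eef_rot': array([-7.91662640e-04,  7.07101018e-01,  7.07111823e-01, -6.26979375e-04]), 'contact_force': array([ 0.51162149, -0.13104677, -0.67371259]), 'torque': array([-0.04298037, -0.03850509,  0.03554635]), 'finger_force': 0.0, 'opening': 0.08567024451480403}
```

View pics/top0.png

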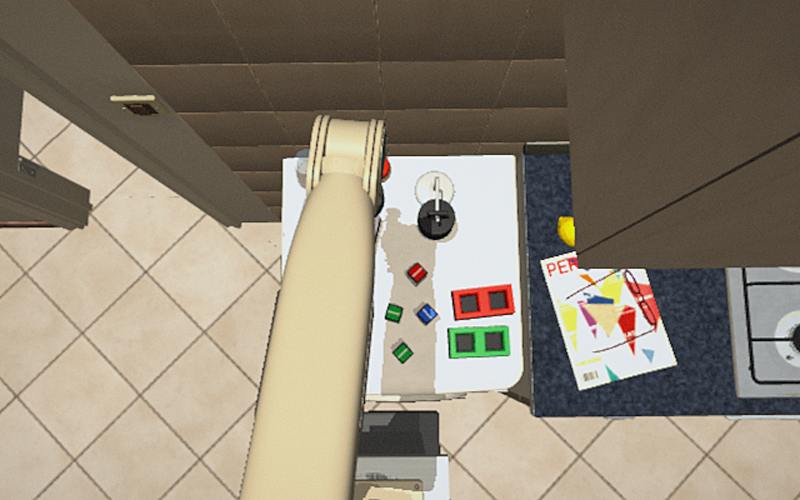

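View pics/scene0.png

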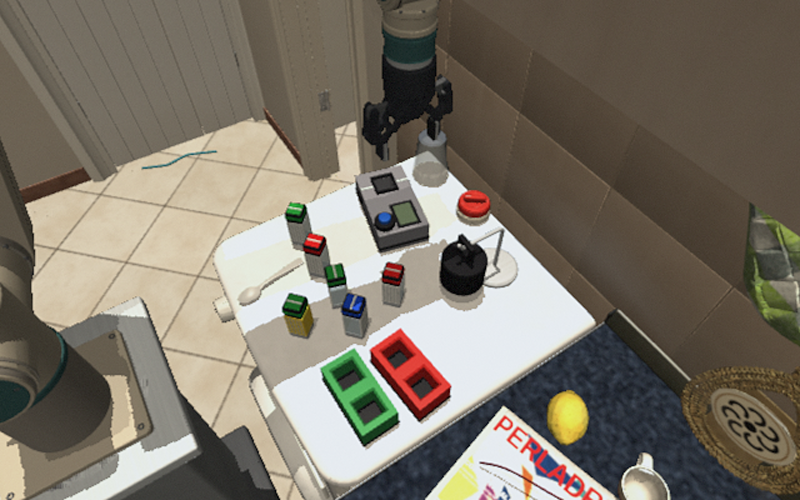

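```bash
python3 - <<'E'
from h import *
f=load('scene0')
for n,u,v,z in[('green1',296,207,.09),('red1',315,240,.09),('green2',335,270,.09),('red2',393,268,.09),('decoy',295,300,.09),('blue',353,300,.09),('key',384,220,.055),('well',385,182,.056),('hooktop',500,231,.12),('timer',474,200,.05),('glass',432,165,.1),('spoonend',246,297,0),('gr',360,393,.044),('rr',410,370,.044),('shield',463,262,.1)]:
    print(n,np.round(px(f,u*.8,v*.8,z),3))
f=load('top0')
for n,u,v,z in[('red1',417,270,.09),('green2',394,312,.09),('blue',427,313,.09),('decoy',402,350,.09),('r0',471,302,.044),('r1',498,299,.044),('g0',465,342,.044),('g1',494,341,.044),('bail',436,216,.14)]:
    print(n,np.round(px(f,u*.8,v*.8,z),3))
E
```

```text
green1 [0.46  0.119 0.09 ]
red1 [0.455 0.031 0.09 ]
green2 [ 0.454 -0.044  0.09 ]
red2 [ 0.538 -0.093  0.09 ]
decoy [ 0.373 -0.062  0.09 ]
blue [ 0.451 -0.111  0.09 ]
key [0.595 0.032 0.055]
well [0.648 0.116 0.056]
hooktop [ 0.72  -0.143  0.12 ]
timer [ 0.772 -0.015  0.05 ]
glass [0.727 0.069 0.1  ]
spoonend [0.313 0.051 0.   ]
gr [ 0.391 -0.233  0.044]
rr [ 0.474 -0.243  0.044]
shield [ 0.638 -0.151  0.1  ]
red1 [ 0.537 -0.099  0.09 ]
green2 [ 0.45 -0.05  0.09]
blue [ 0.447 -0.118  0.09 ]
decoy [ 0.373 -0.066  0.09 ]
r0 [ 0.472 -0.214  0.044]
r1 [ 0.478 -0.272  0.044]
g0 [ 0.388 -0.199  0.044]
g1 [ 0.389 -0.26   0.044]
bail [ 0.64  -0.138  0.14 ]
```

Emit:
play_rows(rows=[{"translation":[-0.1,-0.2,0.1]},{"translation":[-0.3,-0.4,0.3]},{"translation":[-0.5,-0.7,0.3]},{"translation":[-0.5,-1,0.3]},{"translation":[-0.5,-1,0.3]},{"translation":[-0.5,-1,0.3]},{"translation":[-0.5,-1,0.3]},{"translation":[-0.5,-1,0.3]}])

```text
schema error: expected keys translation, twist
```

```bash
python3 - <<'E'
from h import *
f=grab('top','top1'); g=grab('wrist','wrist1')
c=f['color'][120:300,210:430,::-1]
cv2.imwrite('pics/top1c.png',cv2.resize(c,None,fx=3.6,fy=3.3,interpolation=cv2.INTER_CUBIC))
cv2.imwrite('pics/wrist1.png',g['color'][:,:,::-1])
print(arm.sense()['tcp_pos'],g['fx'],g['xyz'],np.round(R(g),3).tolist())
E
```

```text
[6.24509307e-01 3.03124613e-05 2.30546094e-01] 297.9451208828458 [0.62458141 0.07281043 0.3724758 ] [[1.0, 0.0, -0.002], [-0.0, -0.959, -0.283], [-0.001, 0.283, -0.959]]
```

View pics/top1c.png

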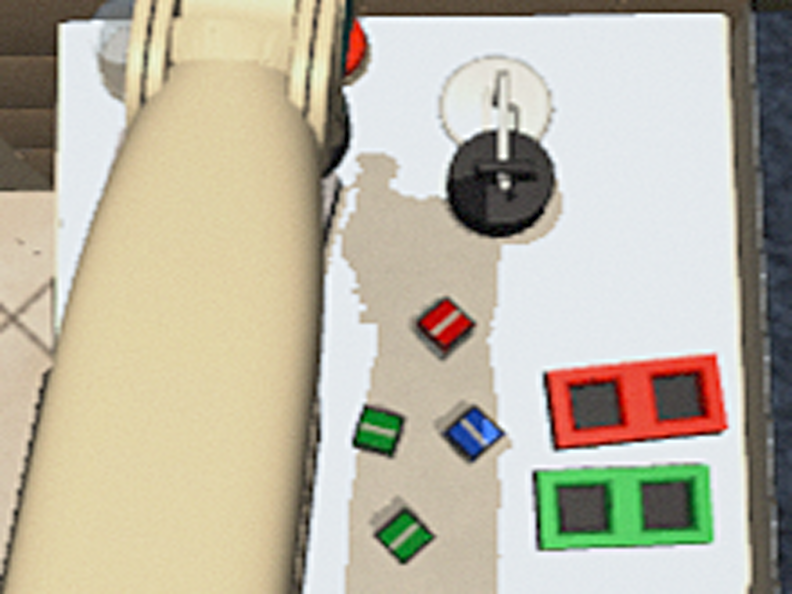

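View pics/wrist1.png

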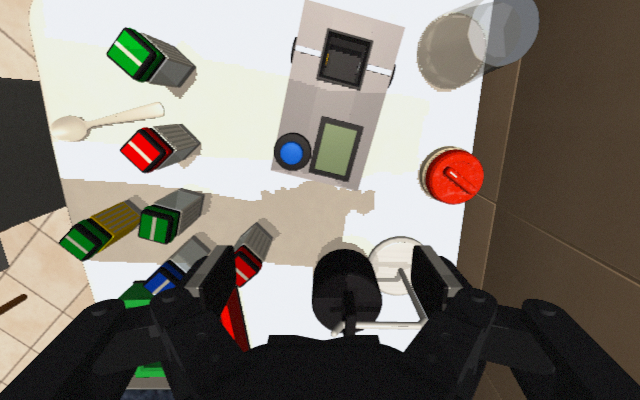

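```bash
cat >> h.py <<'E'
H={'g':(45,85),'r':(0,10),'b':(100,130)}
def caps(f,col,z=.09,vmin=110,amin=350):
    hsv=cv2.cvtColor(f['color'],cv2.COLOR_RGB2HSV); lo,hi=H[col]
    m=((hsv[...,0]>=lo)&(hsv[...,0]<=hi)|((col=='r')&(hsv[...,0]>170)))&(hsv[...,1]>120)&(hsv[...,2]>vmin)
    m=cv2.morphologyEx(m.astype(np.uint8),cv2.MORPH_CLOSE,np.ones((5,5)))
    out=[]
    for c in cv2.findContours(m,cv2.RETR_EXTERNAL,cv2.CHAIN_APPROX_NONE)[0]:
        if cv2.contourArea(c)<60: continue
        P=np.array([px(f,u,v,z)[:2] for u,v in c[:,0,:]])*1000
        (x,y),(w,h),a=cv2.minAreaRect(P.astype(np.float32))
        if w*h<400: continue
        # white line direction
        out.append((round(x,1),round(y,1),round(w,1),round(h,1),round(a,1),np.round(c[:,0].mean(0)).tolist()))
    return out
E
python3 - <<'E'
from h import *
for t in('wrist1','top1'):
  f=load(t)
  for c in 'grb': print(t,c,*caps(f,c),sep='\n ')
f=load('wrist1')
for n,u,v,z in[('lineL',300,50,.05),('lineR',380,73,.05),('well',345,57,.056),('key',292,152,.055),('c',305,0,.05),('c',405,27,.05),('c',272,170,.05),('c',360,190,.05)]: print(n,np.round(px(f,u,v,z),4))
c=f['color'][0:200,260:420,::-1]
cv2.imwrite('pics/w1c.png',cv2.resize(c,None,fx=3,fy=3,interpolation=cv2.INTER_CUBIC))
E
```

```text
wrist1
 g
 (415.5, -230.2, 35.4, 16.5, 3.2, [150.0, 372.0])
 (367.9, -63.2, 24.3, 23.9, 41.5, [77.0, 244.0])
 (450.3, -45.2, 24.0, 24.2, 73.0, [153.0, 228.0])
 (455.6, 118.6, 27.7, 26.1, 45.7, [128.0, 52.0])
wrist1
 r
 (514.5, -160.0, 11.0, 44.7, 6.0, [227.0, 322.0])
 (533.9, -95.1, 25.7, 25.5, 42.3, [242.0, 271.0])
 (753.2, 8.4, 52.9, 53.6, 0.0, [455.0, 176.0])
 (450.7, 32.8, 27.0, 26.5, 40.9, [140.0, 151.0])
wrist1
 b
 (446.1, -112.6, 25.6, 21.9, 40.5, [160.0, 284.0])
 (593.7, 31.3, 20.5, 21.2, 43.7, [291.0, 153.0])
top1
 g
 (367.8, -66.8, 25.1, 25.4, 43.9, [322.0, 282.0])
 (388.0, -222.9, 59.3, 121.0, 1.7, [383.0, 273.0])
 (450.5, -48.9, 22.0, 24.3, 71.0, [314.0, 250.0])
top1
 r
 (470.0, -234.0, 59.9, 122.2, 5.8, [386.0, 241.0])
 (436.4, -551.1, 80.6, 151.7, 76.9, [509.0, 250.0])
 (532.9, -98.7, 25.8, 25.8, 43.9, [334.0, 217.0])
 (541.6, -401.6, 25.4, 64.4, 14.8, [449.0, 213.0])
top1
 b
 (447.2, -117.9, 25.4, 25.5, 44.1, [342.0, 250.0])
 (471.2, -473.3, 48.7, 12.9, 89.3, [480.0, 240.0])
lineL [0.6014 0.1272 0.05  ]
lineR [0.6814 0.1061 0.05  ]
well [0.6455 0.12   0.056 ]
key [0.591  0.0273 0.055 ]
c [0.6071 0.1703 0.05  ]
c [0.7034 0.1474 0.05  ]
c [0.5679 0.0068 0.05  ]
c [ 0.6655 -0.016   0.05  ]
```

View pics/w1c.png

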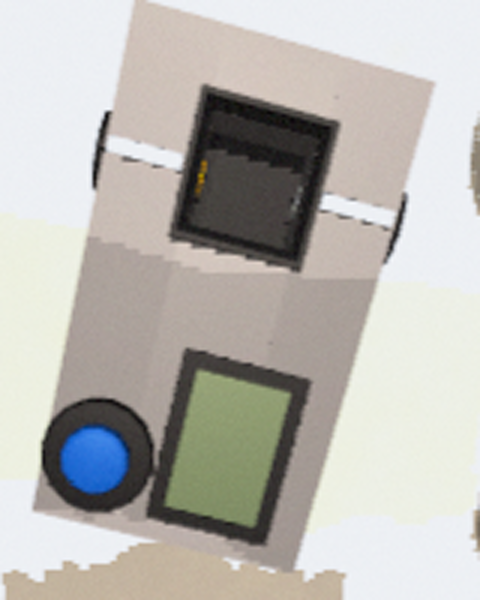

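```bash
python3 - <<'E'
from h import *
f=load('wrist1')
A=lambda P,z:np.array([px(f,260+u/3,v/3,z)[:2] for u,v in P])*1000
b=A([(133,0),(433,83),(295,572),(36,510)],.05); l=A([(203,85),(340,122),(300,272),(172,240)],.056)
an=lambda d:np.round(np.degrees(np.arctan2(d[1],d[0])),1)
print(b.round(1),l.round(1),b.mean(0),l.mean(0))
print(an(b[1]-b[0]),an(b[2]-b[3]),an(b[0]-b[3]),an(b[1]-b[2]),an(l[1]-l[0]),an(l[2]-l[3]),an(l[0]-l[3]),an(l[1]-l[2]))
print(np.linalg.norm(l-np.roll(l,1,0),axis=1),np.linalg.norm(b-np.roll(b,1,0),axis=1))
w=A([(106,143),(398,218)],.05);print(w,an(w[1]-w[0]),w.mean(0)); print(A([(96,460)],.056))
E
```

```text
[[606.4 170.3]
 [702.8 146.9]
 [663.7 -16.8]
 [567.9   6.8]] [[628.5 145. ]
 [672.4 134.3]
 [661.2  89. ]
 [618.4  99. ]] [635.18878034  76.79340867] [645.13797327 116.82329376]
-13.7 -13.8 76.7 76.6 -13.6 -13.2 77.6 76.1
[47.03374789 45.15743511 46.71755041 43.91167809] [167.99093283  99.14477324 168.25173946  98.69074504]
[[596.82826911 129.31547742]
 [694.13950878 106.38271692]] -13.3 [645.48388894 117.84909717]
[[591.0748257   26.06072797]]
```

Emit:
play_rows(rows=[{"translation":[-0.89,-0.57,-0.15],"twist":0.478},{"translation":[-0.89,-0.57,-0.15],"twist":0.478},{"translation":[-0.89,-0.57,-0.15],"twist":0.478},{"translation":[-0.89,-0.57,-0.15],"twist":0.478},{"translation":[-0.89,-0.57,-0.15],"twist":0.478},{"translation":[-0.89,-0.57,-0.15],"twist":0.478},{"translation":[-0.89,-0.57,-0.15],"twist":0.478},{"translation":[-0.89,-0.57,-0.15],"twist":0.478}], grip=60)

```text
time: 0.87
tcp_pos: [0.447, -0.1142, 0.2015]
eef_rot: [0.0, 0.4, 0.916, 0.0]
contact_force: [0.3, -0.1, -0.4]
opening: 0.0603
finger_force: 0.0
```

```bash
cat >> h.py <<'E'
def st():
    s=arm.sense(); q=s['eef_rot']; from scipy.spatial.transform import Rotation as S
    M=S.from_quat([q[1],q[2],q[3],q[0]]).as_matrix()
    print('t',round(s['time'],2),'tcp',np.round(s['tcp_pos']*1000,1),'yaw_y',round(np.degrees(np.arctan2(M[1,1],M[0,1])),1),'q6',round(s['q'][5],2),'F',np.round(s['contact_force'],1),'open',round(s['opening']*1000,1),'ff',round(s['finger_force'],1))
E
python3 - <<'E'
from h import *
st(); f=grab('wrist','w2'); g=grab('top','t2')
for c in 'grb': print(c,*caps(f,c),sep='\n ')
cv2.imwrite('pics/w2v.png',f['color'][:,:,::-1])
for c in 'grb': print(c,*caps(g,c),sep='\n ')
E
```

```text
t 0.87 tcp [ 447.  -114.2  201.5] yaw_y 42.8 q6 0.43 F [ 0.3 -0.1 -0.4] open 60.3 ff 0.0
g
 (391.6, -223.2, 51.9, 61.6, 1.8, [194.0, 237.0])
 (450.3, -45.5, 26.3, 26.2, 73.0, [381.0, 137.0])
r
 (709.7, -14.8, 53.9, 54.2, 23.4, [585.0, 295.0])
 (533.6, -94.9, 26.8, 26.3, 42.2, [407.0, 236.0])
 (463.1, -209.4, 52.3, 109.8, 6.1, [281.0, 266.0])
b
 (446.5, -111.5, 27.9, 29.3, 42.8, [324.0, 190.0])
 (577.0, 21.6, 20.8, 20.6, 4.7, [537.0, 180.0])
g
 (388.2, -228.0, 59.0, 110.8, 2.0, [387.0, 274.0])
 (454.5, 114.4, 25.8, 27.1, 44.9, [251.0, 249.0])
r
 (449.6, 29.3, 27.4, 28.9, 44.4, [284.0, 250.0])
 (471.6, -250.5, 59.9, 89.1, 5.7, [395.0, 241.0])
 (435.5, -550.9, 80.6, 153.6, 76.9, [510.0, 250.0])
 (541.9, -401.5, 25.8, 64.0, 13.3, [449.0, 213.0])
 (760.4, -13.1, 58.7, 60.4, 89.2, [300.0, 133.0])
b
 (471.2, -473.3, 48.7, 12.9, 89.3, [480.0, 240.0])
```

View pics/w2v.png

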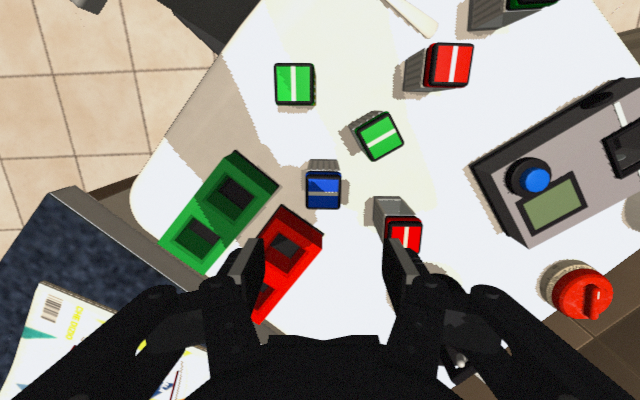

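Emit:
play_rows(rows=[{"translation":[-0.002,0.008,-0.2],"twist":0},{"translation":[-0.002,0.008,-0.4],"twist":0},{"translation":[-0.002,0.008,-0.6],"twist":0},{"translation":[-0.002,0.008,-0.715],"twist":0},{"translation":[-0.002,0.008,-0.715],"twist":0},{"translation":[-0.002,0.008,-0.715],"twist":0}])

```text
time: 1.47
tcp_pos: [0.4466, -0.1115, 0.0575]
eef_rot: [-0.001, 0.398, 0.917, 0.0]
contact_force: [0.6, 0.3, 0.6]
opening: 0.0598
finger_force: 0.0
```

Emit:
play_rows(rows=[{"translation":[0,0,0],"twist":0},{"translation":[0,0,0],"twist":0},{"translation":[0,0,0],"twist":0},{"translation":[0,0,0],"twist":0},{"translation":[0,0,0],"twist":0},{"translation":[0,0,0],"twist":0}], grip=15)

```text
time: 1.97
tcp_pos: [0.4491, -0.1133, 0.0607]
eef_rot: [0.003, 0.399, 0.917, 0.0]
contact_force: [-0.5, 0.5, 7.6]
opening: 0.031
finger_force: 59.8
```

Emit:
play_rows(rows=[{"translation":[0,0,0.2],"twist":0},{"translation":[0,0,0.4],"twist":0},{"translation":[0,0,0.65],"twist":0},{"translation":[0.1,0.1,0.67],"twist":-0.08},{"translation":[0.25,0.25,0.67],"twist":-0.16},{"translation":[0.4,0.4,0.67],"twist":-0.24},{"translation":[0.55,0.55,0.67],"twist":-0.32},{"translation":[0.7,0.7,0.67],"twist":-0.4},{"translation":[0.85,0.85,0.67],"twist":-0.48},{"translation":[0.99,0.95,0.67],"twist":-0.56}])

```text
time: 2.8
tcp_pos: [0.6419, 0.0773, 0.1928]
eef_rot: [-0.0, 0.744, 0.668, 0.0]
contact_force: [0.3, -0.4, -0.4]
opening: 0.031
finger_force: 59.5
```

Emit:
play_rows(rows=[{"translation":[0,0.2,0],"twist":-0.068},{"translation":[0,0.2,0],"twist":-0.068},{"translation":[0,0.2,0],"twist":-0.068},{"translation":[0,0.2,0],"twist":-0.068}])

```text
time: 3.13
tcp_pos: [0.6409, 0.1152, 0.1923]
eef_rot: [0.0, 0.777, 0.63, -0.0]
contact_force: [-0.9, -0.2, -1.2]
opening: 0.0314
finger_force: 59.9
```

```bash
python3 - <<'E'
from h import *
st(); f=grab('wrist','w3'); 
cv2.imwrite('pics/w3v.png',cv2.resize(f['color'][100:350,160:480,::-1],None,fx=2.4,fy=2.4,interpolation=cv2.INTER_CUBIC))
E
```

```text
t 3.13 tcp [640.9 115.2 192.3] yaw_y -11.9 q6 1.86 F [-0.9 -0.2 -1.2] open 31.4 ff 59.9
```

View pics/w3v.png

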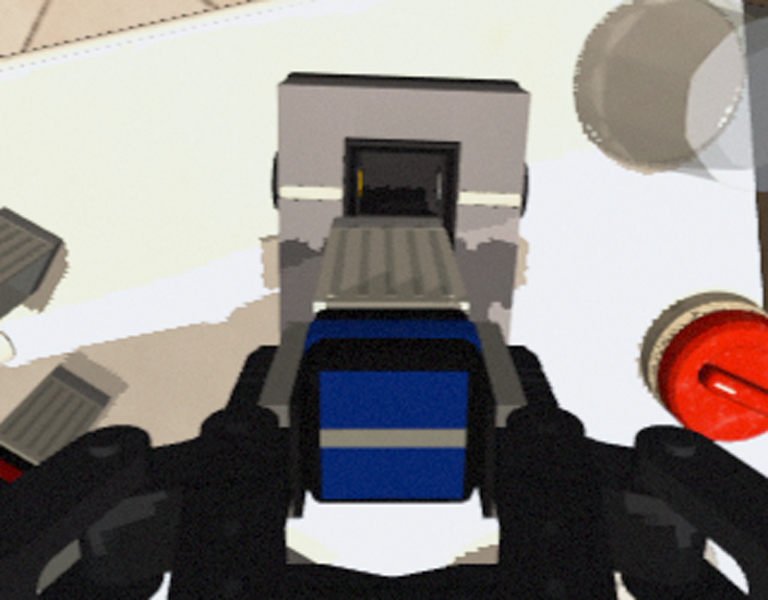

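```bash
python3 - <<'E'
from h import *
f=load('w3')
p=lambda u,v,z:px(f,160+u/2.4,100+v/2.4,z)*1000
t=192.3; zt=(t+29.3)/1e3; zb=(t-60.7)/1e3
print('tagcorners',[p(*c,zt)[:2].round(1).tolist() for c in[(320,371),(467,371),(467,499),(319,499)]])
print('bottom far edge',[p(*c,zb)[:2].round(1).tolist() for c in[(328,219),(450,219)]])
print('cap far lower edge',[p(*c,(t-60.7+66)/1e3)[:2].round(1).tolist() for c in[(314,306),(470,306)]])
print('lip',[p(*c,.056)[:2].round(1).tolist() for c in[(344,138),(461,142),(457,242)]])
print('lines',[p(*c,.05)[:2].round(1).tolist() for c in[(278,191),(527,201)]])
print('tcp proj',proj(f,[.6409,.1152,.1923]))
E
```

```text
tagcorners [[631.3, 131.2], [656.5, 125.9], [651.8, 100.0], [625.0, 105.7]]
bottom far edge [[625.7, 134.7], [660.9, 127.3]]
cap far lower edge [[628.4, 134.0], [659.8, 127.4]]
lip [[628.3, 146.1], [672.8, 135.1], [663.8, 95.0]]
lines [[596.4, 129.6], [695.2, 104.4]]
tcp proj (np.float64(323.43136567823626), np.float64(251.57797576322906))
```

Emit:
play_rows(rows=[{"translation":[0.022,0.011,0],"twist":-0.02},{"translation":[0.022,0.011,-0.15],"twist":-0.02},{"translation":[0.022,0.011,-0.3],"twist":-0.02},{"translation":[0.022,0.011,-0.33],"twist":-0.02},{"translation":[0.022,0.011,-0.33],"twist":-0.02},{"translation":[0.022,0.011,-0.33],"twist":-0.02}])

```text
time: 3.68
tcp_pos: [0.6456, 0.1164, 0.1268]
eef_rot: [-0.0, 0.787, 0.617, -0.0]
contact_force: [-0.4, -1.0, -0.5]
opening: 0.0311
finger_force: 59.6
```

```bash
python3 - <<'E'
from h import *
st(); f=grab('wrist','w4'); 
cv2.imwrite('pics/w4v.png',cv2.resize(f['color'][100:350,160:480,::-1],None,fx=2.4,fy=2.4,interpolation=cv2.INTER_CUBIC))
E
```

```text
t 3.68 tcp [645.6 116.4 126.8] yaw_y -13.8 q6 1.89 F [-0.4 -1.  -0.5] open 31.1 ff 59.6
```

View pics/w4v.png

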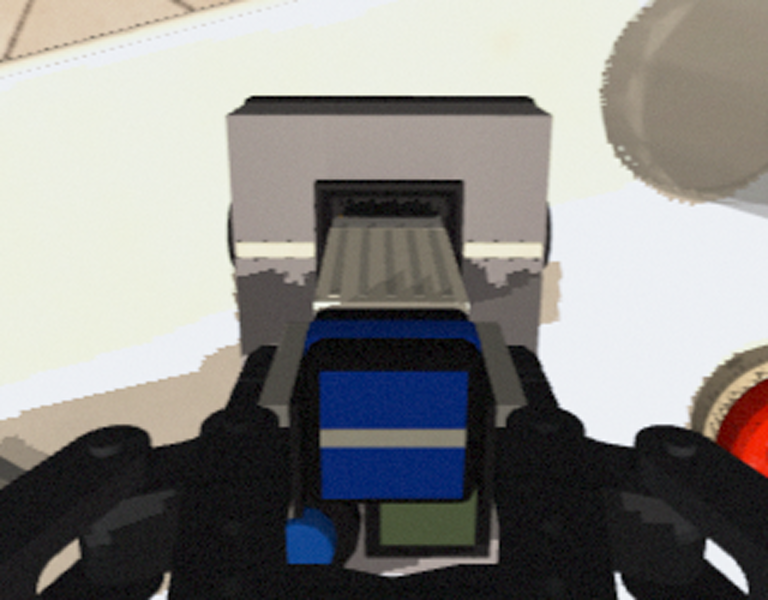

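```bash
python3 - <<'E'
from h import *
f=load('w4')
p=lambda u,v,z:(px(f,160+u/2.4,100+v/2.4,z)*1000)[:2]
a=np.radians(-13.8); ex=np.array([np.cos(a),np.sin(a)]); ey=np.array([-np.sin(a),np.cos(a)])
g=lambda q:(round(q@ex,1),round(q@ey,1))
t=126.8
print('tcp',g(np.array([645.6,116.4])),'planned well',g(np.array([645.2,117.6])))
print('cell far edge',[g(p(*c,(t-60.7)/1e3)) for c in[(328,219),(450,219)]], 'minus16 = centre')
print('lip far (-23)',[g(p(*c,.056)) for c in[(316,182),(462,182)]])
print('line',[g(p(*c,.05)) for c in[(236,249),(545,249)]])
print('tag',[g(p(*c,(t+29.3)/1e3)) for c in[(320,371),(467,371),(467,499),(319,499)]])
E
```

```text
tcp (np.float64(599.2), np.float64(267.0)) planned well (np.float64(598.5), np.float64(268.1))
cell far edge [(np.float64(580.4), np.float64(283.0)), (np.float64(616.3), np.float64(283.0))] minus16 = centre
lip far (-23) [(np.float64(576.1), np.float64(291.9)), (np.float64(620.5), np.float64(291.8))]
line [(np.float64(549.0), np.float64(268.5)), (np.float64(648.5), np.float64(268.4))]
tag [(np.float64(586.5), np.float64(280.6)), (np.float64(612.2), np.float64(280.6)), (np.float64(613.0), np.float64(254.4)), (np.float64(585.6), np.float64(254.4))]
```

Emit:
play_rows(rows=[{"translation":[0.001,0.006,0],"twist":0},{"translation":[0.001,0.006,-0.03],"twist":0},{"translation":[0.001,0.006,-0.06],"twist":0},{"translation":[0.001,0.006,-0.09],"twist":0},{"translation":[0.001,0.006,-0.1],"twist":0}])

```text
time: 4.15
tcp_pos: [0.6457, 0.1186, 0.1056]
eef_rot: [-0.0, 0.787, 0.617, -0.0]
contact_force: [-0.2, -0.2, -2.1]
opening: 0.0311
finger_force: 60.9
```

Emit:
play_rows(rows=[{"translation":[0,0,-0.06],"twist":0},{"translation":[0,0,-0.12],"twist":0},{"translation":[0,0,-0.17],"twist":0},{"translation":[0,0,-0.18],"twist":0},{"translation":[0,0,-0.18],"twist":0}])

```text
time: 4.57
tcp_pos: [0.645, 0.1188, 0.0687]
eef_rot: [-0.001, 0.787, 0.617, -0.001]
contact_force: [-0.0, 1.0, -1.3]
opening: 0.0311
finger_force: 61.0
```

Emit:
play_rows(rows=[{"translation":[0,0,0],"twist":0},{"translation":[0,0,0],"twist":0},{"translation":[0,0,0],"twist":0},{"translation":[0,0,0.2],"twist":0},{"translation":[0,0,0.4],"twist":0},{"translation":[0,0,0.65],"twist":0},{"translation":[-0.1,-0.1,0.68],"twist":0.08},{"translation":[-0.2,-0.3,0.68],"twist":0.16},{"translation":[-0.3,-0.5,0.68],"twist":0.24},{"translation":[-0.4,-0.7,0.68],"twist":0.32}], grip=52)

```text
time: 5.4
tcp_pos: [0.5716, -0.0112, 0.2075]
eef_rot: [0.001, 0.611, 0.792, 0.001]
contact_force: [-0.1, -1.0, -0.1]
opening: 0.0519
finger_force: 0.0
```

Emit:
play_rows(rows=[{"translation":[-0.16,-0.2,0],"twist":0.08},{"translation":[-0.16,-0.37,0],"twist":0.16},{"translation":[-0.16,-0.37,0],"twist":0.24},{"translation":[-0.16,-0.37,0],"twist":0.3},{"translation":[-0.16,-0.37,0],"twist":0.3},{"translation":[-0.16,-0.37,0],"twist":0.3}])

```text
time: 5.9
tcp_pos: [0.5399, -0.0844, 0.2065]
eef_rot: [0.0, 0.414, 0.91, 0.0]
contact_force: [0.1, 0.3, -0.7]
opening: 0.0524
finger_force: 0.0
```

```bash
python3 - <<'E'
from h import *
st(); f=grab('wrist','w5'); g=grab('top','t5')
for c in 'grb': print(c,*caps(f,c),sep='\n ')
print('top')
for c in 'grb': print(c,*caps(g,c),sep='\n ')
cv2.imwrite('pics/w5v.png',f['color'][:,:,::-1])
E
```

```text
t 5.9 tcp [539.9 -84.4 206.5] yaw_y 41.1 q6 0.58 F [ 0.1  0.3 -0.7] open 52.4 ff 0.0
g
 (405.5, -204.2, 52.5, 91.4, 1.5, [122.0, 191.0])
 (451.7, -46.4, 27.2, 29.4, 73.0, [271.0, 89.0])
r
 (423.7, -452.8, 32.4, 45.4, 87.0, [21.0, 370.0])
 (727.5, -9.9, 53.3, 52.6, 15.0, [519.0, 257.0])
 (477.5, -203.9, 53.3, 112.1, 5.8, [190.0, 238.0])
 (532.3, -92.2, 28.1, 31.9, 41.1, [311.0, 190.0])
b
 (584.0, 24.0, 21.0, 20.7, 30.1, [445.0, 132.0])
top
g
 (388.1, -224.2, 59.4, 118.5, 1.6, [384.0, 273.0])
 (454.5, 114.4, 25.8, 27.1, 44.9, [251.0, 249.0])
r
 (470.6, -234.4, 61.0, 121.3, 5.6, [387.0, 241.0])
 (438.5, -551.6, 80.6, 155.9, 76.9, [510.0, 250.0])
 (541.4, -401.7, 25.8, 64.4, 14.8, [449.0, 213.0])
 (760.4, -13.1, 58.7, 60.4, 89.2, [300.0, 133.0])
b
 (471.2, -473.3, 48.7, 12.9, 89.3, [480.0, 240.0])
 (646.1, 118.0, 27.6, 28.3, 76.5, [250.0, 176.0])
```

View pics/w5v.png

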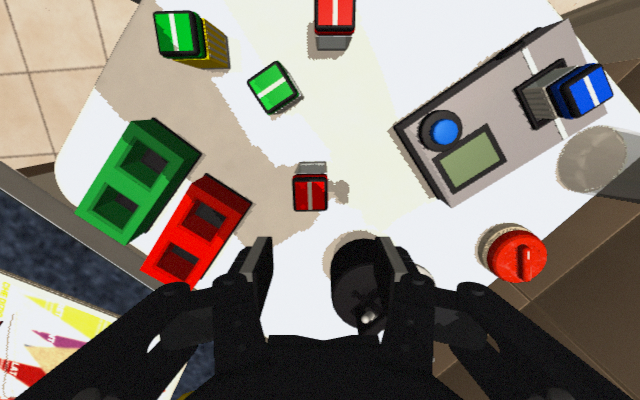

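Emit:
play_rows(rows=[{"translation":[-0.03,-0.053,0],"twist":0.01},{"translation":[-0.03,-0.053,-0.2],"twist":0.01},{"translation":[-0.03,-0.053,-0.4],"twist":0.01},{"translation":[-0.03,-0.053,-0.6],"twist":0.01},{"translation":[-0.03,-0.053,-0.73],"twist":0.01},{"translation":[-0.03,-0.053,-0.73],"twist":0.01},{"translation":[-0.03,-0.053,-0.73],"twist":0.01}])

```text
time: 6.58
tcp_pos: [0.5324, -0.0938, 0.0591]
eef_rot: [-0.002, 0.405, 0.914, -0.0]
contact_force: [-0.3, -0.0, 1.1]
opening: 0.0519
finger_force: 0.0
```

Emit:
play_rows(rows=[{"translation":[0,0,0],"twist":0},{"translation":[0,0,0],"twist":0},{"translation":[0,0,0],"twist":0},{"translation":[0,0,0],"twist":0},{"translation":[0,0,0],"twist":0}], grip=15)

```text
time: 7.0
tcp_pos: [0.5363, -0.0954, 0.0629]
eef_rot: [0.003, 0.405, 0.914, 0.001]
contact_force: [-0.7, 0.1, 6.5]
opening: 0.0313
finger_force: 61.8
```

```bash
python3 - <<'E'
from h import *
f=load('w5')
hsv=cv2.cvtColor(f['color'],cv2.COLOR_RGB2HSV)
for col,lo,hi in(('r',0,10),('g',45,85)):
  for vm in(90,120,150,200):
    m=(((hsv[...,0]>=lo)&(hsv[...,0]<=hi))|((col=='r')&(hsv[...,0]>170)))&(hsv[...,1]>120)&(hsv[...,2]>vm)
    m=m.astype(np.uint8); m[:,260:]=0; m[:110]=0
    cs=cv2.findContours(m,cv2.RETR_EXTERNAL,cv2.CHAIN_APPROX_NONE)[0]
    if not cs: continue
    c=max(cs,key=cv2.contourArea)
    P=np.array([px(f,u,v,.044)[:2] for u,v in c[:,0,:]])*1000
    print(col,vm,cv2.minAreaRect(P.astype(np.float32)))
f=load('top1')
for c in 'rg': print(caps(f,c,z=.044))
E
```

```text
r 90 ((475.1376647949219, -237.22711181640625), (63.092960357666016, 127.4786376953125), 5.759459495544434)
r 120 ((475.0523681640625, -237.80758666992188), (62.82578659057617, 126.33146667480469), 5.7687296867370605)
r 150 ((474.8285217285156, -237.86354064941406), (62.52189636230469, 125.3565673828125), 5.842889785766602)
r 200 ((475.7586364746094, -244.42620849609375), (61.43830490112305, 111.66837310791016), 5.788462162017822)
g 90 ((389.8462829589844, -226.22560119628906), (62.10834884643555, 125.7207260131836), 1.505455493927002)
g 120 ((390.0245361328125, -236.17718505859375), (61.83942794799805, 105.85580444335938), 1.4454835653305054)
g 150 ((389.7431640625, -236.13885498046875), (60.86205291748047, 104.76436614990234), 1.714530348777771)
[(473.2, -239.7, 62.0, 126.5, 5.8, [386.0, 241.0]), (438.4, -567.9, 83.4, 157.0, 76.9, [509.0, 250.0]), (538.3, -99.7, 26.7, 26.7, 43.9, [334.0, 217.0]), (547.3, -413.2, 26.2, 66.6, 14.8, [449.0, 213.0])]
[(367.4, -66.8, 25.9, 26.3, 43.9, [322.0, 282.0]), (388.4, -228.3, 61.4, 125.2, 1.7, [383.0, 273.0]), (453.0, -48.2, 22.7, 25.2, 71.0, [314.0, 250.0])]
```

Emit:
play_rows(rows=[{"translation":[0,0,0.2],"twist":0},{"translation":[0,0,0.4],"twist":0},{"translation":[0,-0.1,0.55],"twist":-0.08},{"translation":[-0.1,-0.3,0.55],"twist":-0.16},{"translation":[-0.2,-0.5,0.55],"twist":-0.24},{"translation":[-0.279,-0.7,0.55],"twist":-0.32},{"translation":[-0.279,-0.867,0.55],"twist":-0.4},{"translation":[-0.279,-0.867,0.55],"twist":-0.402},{"translation":[-0.279,-0.867,0.55],"twist":-0.402},{"translation":[-0.279,-0.867,0.55],"twist":-0.402}])

```text
time: 7.83
tcp_pos: [0.4777, -0.2681, 0.1704]
eef_rot: [-0.0, 0.669, 0.743, 0.0]
contact_force: [0.5, -0.2, -1.7]
opening: 0.031
finger_force: 60.9
```

```bash
cat >> h.py <<'E'
def cell_in_hand(f,col,vmin=60):
    """cap centre in hand from wrist image; cap top assumed 29 mm above tcp"""
    z=arm.sense()['tcp_pos'][2]+.029
    return [c for c in caps(f,col,z=z,vmin=vmin) if 18<c[2]<36 and 18<c[3]<36 and 200<c[5][1]<330 and 270<c[5][0]<370]
E
python3 - <<'E'
from h import *
st(); f=grab('wrist','w6')
for v in (60,90,110,130): print(v,cell_in_hand(f,'r',v))
cv2.imwrite('pics/w6v.png',cv2.resize(f['color'][100:350,160:480,::-1],None,fx=2.4,fy=2.4,interpolation=cv2.INTER_CUBIC))
E
```

```text
t 7.83 tcp [ 477.7 -268.1  170.4] yaw_y 6.0 q6 0.84 F [ 0.5 -0.2 -1.7] open 31.0 ff 60.9
60 []
90 []
110 []
130 []
```

View pics/w6v.png

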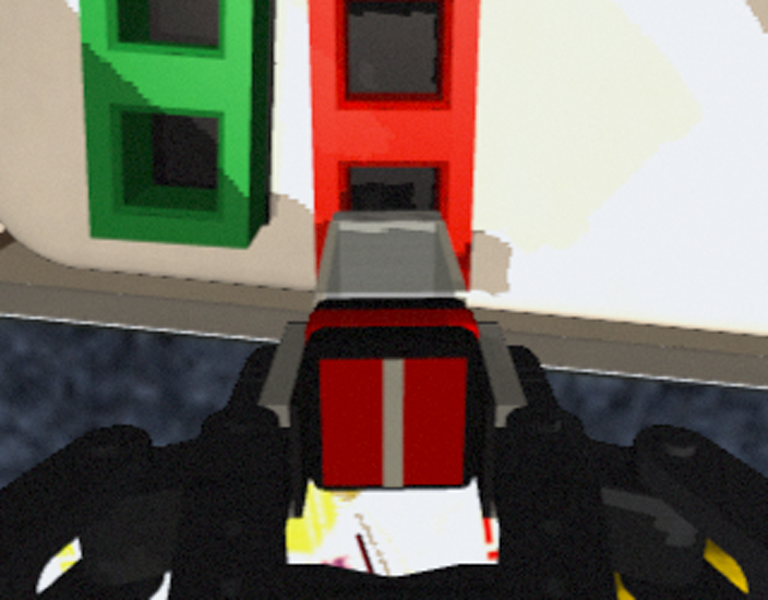

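```bash
cat >> h.py <<'E'
def hand(f,tag,tcp,foot=None,below=.0607):
    """tag corners & foot far-edge given in crop px -> cell centre minus tcp, in tool axes (along yaw)"""
    P=np.mean([px(f,160+u/2.4,100+v/2.4,tcp[2]+.09-below)[:2] for u,v in tag],0)*1000; return P.round(1)
E
python3 - <<'E'
from h import *
f=load('w6'); t=np.array([.4777,-.2681,.1704])
print(hand(f,[(320,358),(466,358),(466,487),(320,487)],t,below=.0605))
p=lambda u,v,z:(px(f,160+u/2.4,100+v/2.4,z)*1000)[:2].round(1)
print('foot edge',p(333,213,.1704-.0605),p(447,213,.1704-.0605))
print('nest n- far corners',p(348,162,.044),p(440,163,.044),'n+ corners',p(338,103,.044),p(450,105,.044),p(345,0,.044))
E
```

```text
[ 477.7 -264.9]
foot edge [ 458.8 -252.1] [ 492.1 -248.6]
nest n- far corners [ 459.2 -249.7] [ 494.1 -246.4] n+ corners [ 453.5 -227.9] [ 495.1 -224.3] [ 453.  -191.2]
```

Emit:
play_rows(rows=[{"translation":[0.005,-0.0125,-0.15],"twist":0},{"translation":[0.005,-0.0125,-0.28],"twist":0},{"translation":[0.005,-0.0125,-0.31],"twist":0},{"translation":[0.005,-0.0125,-0.33],"twist":0},{"translation":[0.005,-0.0125,-0.35],"twist":0},{"translation":[0.005,-0.0125,-0.36],"twist":0}])

```text
time: 8.38
tcp_pos: [0.4793, -0.2694, 0.0985]
eef_rot: [-0.0, 0.668, 0.744, 0.0]
contact_force: [0.2, 0.4, -1.5]
opening: 0.031
finger_force: 61.1
```

Emit:
play_rows(rows=[{"translation":[0,0,-0.08],"twist":0},{"translation":[0,0,-0.14],"twist":0},{"translation":[0,0,-0.165],"twist":0},{"translation":[0,0,-0.165],"twist":0}])

```text
time: 8.72
tcp_pos: [0.4787, -0.2699, 0.0665]
eef_rot: [-0.001, 0.669, 0.744, -0.0]
contact_force: [-2.4, 0.8, 6.7]
opening: 0.0313
finger_force: 62.3
```

Emit:
play_rows(rows=[{"translation":[0,0,0],"twist":0},{"translation":[0,0,0],"twist":0},{"translation":[0,0,0],"twist":0},{"translation":[0,0,0.2],"twist":0},{"translation":[0,0,0.4],"twist":0},{"translation":[0,0.1,0.6],"twist":0.08},{"translation":[0,0.3,0.68],"twist":0.16},{"translation":[0,0.5,0.68],"twist":0.24},{"translation":[0,0.7,0.68],"twist":0.32},{"translation":[0,0.9,0.68],"twist":0.39}], grip=52)

```text
time: 9.55
tcp_pos: [0.4792, -0.0891, 0.2023]
eef_rot: [0.001, 0.411, 0.911, 0.0]
contact_force: [0.5, 0.5, -0.4]
opening: 0.052
finger_force: 0.0
```

Emit:
play_rows(rows=[{"translation":[-0.13,0.2,0],"twist":0},{"translation":[-0.13,0.4,0],"twist":0},{"translation":[-0.13,0.58,0],"twist":0},{"translation":[-0.13,0.6,0],"twist":0},{"translation":[-0.13,0.6,0],"twist":0}])

```text
time: 9.97
tcp_pos: [0.4526, 0.0314, 0.2014]
eef_rot: [0.0, 0.412, 0.911, 0.0]
contact_force: [-0.1, -0.1, 0.0]
opening: 0.0524
finger_force: 0.0
```

```bash
python3 - <<'E'
from h import *
st(); f=grab('wrist','w7'); g=grab('top','t7')
for v in(110,150,200):
  for c in 'grb': print(v,c,*caps(f,c,vmin=v),sep='\n ')
print('top')
for c in 'grb': print(c,*caps(g,c),sep='\n ')
cv2.imwrite('pics/w7v.png',f['color'][:,:,::-1])
E
```

```text
t 9.97 tcp [452.6  31.4 201.4] yaw_y 41.4 q6 0.78 F [-0.1 -0.1  0. ] open 52.4 ff 0.0
110
 g
 (388.1, -178.4, 44.6, 106.5, 1.4, [133.0, 290.0])
 (367.9, -63.5, 24.4, 24.3, 43.8, [182.0, 209.0])
110
 r
 (480.2, -209.9, 25.3, 78.3, 6.1, [194.0, 373.0])
 (448.5, 34.8, 30.4, 30.9, 41.4, [321.0, 185.0])
110
 b
 (652.4, 120.7, 27.6, 27.4, 76.2, [544.0, 259.0])
150
 g
 (386.8, -178.7, 42.5, 105.3, 1.2, [131.0, 290.0])
150
 r
 (481.5, -206.1, 24.3, 68.6, 10.0, [199.0, 367.0])
150
 b
 (652.4, 120.8, 26.9, 27.0, 76.1, [544.0, 259.0])
200
 g
200
 r
 (481.3, -206.5, 23.4, 66.4, 8.8, [199.0, 368.0])
200
 b
 (652.4, 120.8, 25.8, 26.0, 76.3, [544.0, 259.0])
top
g
 (368.0, -67.1, 23.3, 26.8, 38.8, [322.0, 282.0])
 (388.1, -222.9, 59.2, 121.0, 1.7, [383.0, 273.0])
 (450.5, -48.9, 22.0, 24.3, 71.0, [314.0, 250.0])
r
 (470.0, -234.0, 59.9, 122.2, 5.8, [386.0, 241.0])
 (439.4, -551.8, 80.6, 158.0, 76.9, [510.0, 250.0])
 (541.6, -401.6, 25.4, 64.4, 14.8, [449.0, 213.0])
 (760.4, -13.1, 58.7, 60.4, 89.2, [299.0, 133.0])
b
 (471.2, -473.3, 48.7, 12.9, 89.3, [480.0, 240.0])
 (646.4, 117.9, 27.6, 27.8, 76.7, [250.0, 176.0])
```

Emit:
play_rows(rows=[{"translation":[-0.019,0.0145,0],"twist":0},{"translation":[-0.019,0.0145,-0.2],"twist":0},{"translation":[-0.019,0.0145,-0.4],"twist":0},{"translation":[-0.019,0.0145,-0.6],"twist":0},{"translation":[-0.019,0.0145,-0.71],"twist":0},{"translation":[-0.019,0.0145,-0.71],"twist":0},{"translation":[-0.019,0.0145,-0.71],"twist":0}])

```text
time: 10.65
tcp_pos: [0.4479, 0.0312, 0.0584]
eef_rot: [-0.002, 0.415, 0.91, -0.001]
contact_force: [0.3, 0.7, 1.3]
opening: 0.0521
finger_force: 0.0
```

Emit:
play_rows(rows=[{"translation":[0,0,0],"twist":0},{"translation":[0,0,0],"twist":0},{"translation":[0,0,0],"twist":0},{"translation":[0,0,0],"twist":0},{"translation":[0,0,0],"twist":0}], grip=15)

```text
time: 11.07
tcp_pos: [0.4516, 0.0318, 0.0615]
eef_rot: [0.002, 0.414, 0.91, 0.0]
contact_force: [-0.5, -1.4, 6.8]
opening: 0.0306
finger_force: 60.1
```

Emit:
play_rows(rows=[{"translation":[0,0,0.2],"twist":0},{"translation":[0,0,0.4],"twist":0},{"translation":[0,0,0.6],"twist":-0.05},{"translation":[0.03,-0.2,0.6],"twist":-0.12},{"translation":[0.06,-0.4,0.6],"twist":-0.2},{"translation":[0.1,-0.6,0.6],"twist":-0.28},{"translation":[0.117,-0.8,0.6],"twist":-0.36},{"translation":[0.117,-1.0,0.6],"twist":-0.396}])

```text
time: 11.73
tcp_pos: [0.4734, -0.1697, 0.1803]
eef_rot: [0.001, 0.674, 0.739, 0.001]
contact_force: [0.9, -0.5, -2.1]
opening: 0.0315
finger_force: 60.1
```

Emit:
play_rows(rows=[{"translation":[0,-0.2,-0.05],"twist":0},{"translation":[0,-0.2,-0.05],"twist":0},{"translation":[0,-0.2,-0.05],"twist":0},{"translation":[0,-0.2,-0.05],"twist":0}])

```text
time: 12.07
tcp_pos: [0.4722, -0.2075, 0.1693]
eef_rot: [-0.001, 0.673, 0.74, 0.0]
contact_force: [-0.2, 0.4, -0.6]
opening: 0.0311
finger_force: 60.1
```

```bash
python3 - <<'E'
from h import *
st(); f=grab('wrist','w8')
hsv=cv2.cvtColor(f['color'],cv2.COLOR_RGB2HSV)
m=(((hsv[...,0]<=10)|(hsv[...,0]>170))&(hsv[...,1]>120)&(hsv[...,2]>50)).astype(np.uint8)
m[:245]=0;m[305:]=0;m[:,:288]=0;m[:,360:]=0
v,u=np.nonzero(m); print('tag box full px',u.min(),u.max(),v.min(),v.max()); print((hsv[240:310:4,310]).tolist())
cv2.imwrite('pics/w8v.png',cv2.resize(f['color'][100:350,160:480,::-1],None,fx=2.4,fy=2.4,interpolation=cv2.INTER_CUBIC))
E
```

```text
t 12.07 tcp [ 472.2 -207.5  169.3] yaw_y 5.4 q6 0.94 F [-0.2  0.4 -0.6] open 31.1 ff 60.1
tag box full px 292 354 251 304
[[72, 58, 22], [130, 64, 12], [0, 71, 18], [0, 255, 138], [0, 255, 139], [0, 255, 141], [0, 255, 139], [0, 255, 140], [179, 255, 143], [0, 255, 140], [0, 255, 140], [0, 255, 140], [0, 255, 140], [0, 255, 139], [0, 255, 140], [0, 255, 139], [0, 201, 71], [107, 67, 61]]
```

View pics/w8v.png

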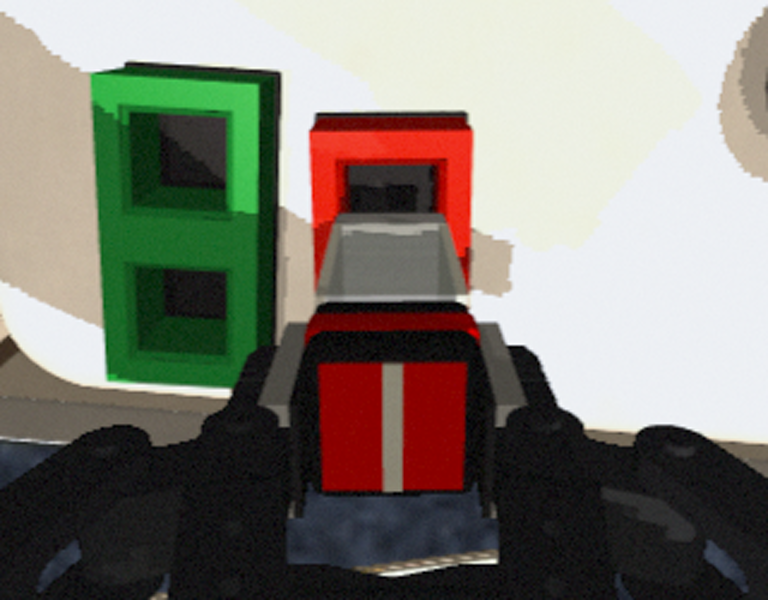

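```bash
python3 - <<'E'
from h import *
f=load('w8'); t=np.array([.4722,-.2075,.1693])
print(hand(f,[(319,362),(466,362),(466,492),(320,492)],t,below=.0605))
p=lambda u,v,z:(px(f,160+u/2.4,100+v/2.4,z)*1000)[:2].round(1)
print('foot edge',p(333,214,.1693-.0605),p(447,214,.1693-.0605))
print('rack far corners',p(311,130,.044),p(473,128,.044),'nest far',p(338,161,.044),p(447,160,.044))
for n in [(472.1,-206.5)]: print('expect nest far corners')
print('green corners',[p(*c,.044) for c in[(93,77),(280,84),(108,380),(237,387)]],'n-',[p(*c,.044) for c in[(127,265),(235,268),(240,358),(130,354)]],'n+',[p(*c,.044) for c in[(120,107),(237,110),(238,215),(124,212)]])
E
```

```text
[ 472.3 -205.2]
foot edge [ 453.5 -191.5] [ 486.8 -188.4]
rack far corners [ 439.1 -177.8] [ 499.5 -171.4] nest far [ 450.1 -188.6] [ 491.2 -184.3]
expect nest far corners
green corners [array([ 358.3, -165.9]), array([ 426.7, -162. ]), array([ 361.7, -289.7]), array([ 415.2, -287.9])] n- [array([ 370. , -238.2]), array([ 412.6, -235.4]), array([ 415.9, -274.5]), array([ 370.9, -276.9])] n+ [array([ 368., -176.]), array([ 411.3, -173. ]), array([ 413. , -213.5]), array([ 369.1, -216.4])]
```

Emit:
play_rows(rows=[{"translation":[0.002,-0.006,-0.15],"twist":0},{"translation":[0.002,-0.006,-0.28],"twist":0},{"translation":[0.002,-0.006,-0.31],"twist":0},{"translation":[0.002,-0.006,-0.33],"twist":0},{"translation":[0.002,-0.006,-0.35],"twist":0},{"translation":[0.002,-0.006,-0.36],"twist":0}])

```text
time: 12.62
tcp_pos: [0.4732, -0.2081, 0.0976]
eef_rot: [0.0, 0.672, 0.741, 0.0]
contact_force: [-0.3, 1.3, 0.2]
opening: 0.0311
finger_force: 60.2
```

Emit:
play_rows(rows=[{"translation":[0,0,-0.08],"twist":0},{"translation":[0,0,-0.14],"twist":0},{"translation":[0,0,-0.165],"twist":0},{"translation":[0,0,-0.165],"twist":0}])

```text
time: 12.95
tcp_pos: [0.4731, -0.2087, 0.0654]
eef_rot: [-0.0, 0.672, 0.74, -0.0]
contact_force: [-1.3, 0.3, 3.3]
opening: 0.0312
finger_force: 60.9
```

Emit:
play_rows(rows=[{"translation":[0,0,0],"twist":0},{"translation":[0,0,0],"twist":0},{"translation":[0,0,0],"twist":0},{"translation":[0,0,0.2],"twist":0},{"translation":[0,0,0.4],"twist":0},{"translation":[-0.05,0.1,0.6],"twist":-0.08},{"translation":[-0.112,0.3,0.68],"twist":-0.16},{"translation":[-0.112,0.5,0.68],"twist":-0.24},{"translation":[-0.112,0.7,0.68],"twist":-0.25},{"translation":[-0.112,0.81,0.68],"twist":-0.25}], grip=52)

```text
time: 13.78
tcp_pos: [0.4503, -0.0447, 0.2015]
eef_rot: [0.0, 0.804, 0.594, 0.001]
contact_force: [-0.1, 0.0, -0.7]
opening: 0.0521
finger_force: 0.0
```

Emit:
play_rows(rows=[{"translation":[0,0,0],"twist":0},{"translation":[0,0,0],"twist":0},{"translation":[0,0,0],"twist":0}])

```text
time: 14.03
tcp_pos: [0.4508, -0.0471, 0.2005]
eef_rot: [0.0, 0.804, 0.595, 0.0]
contact_force: [0.6, -0.2, -0.8]
opening: 0.0524
finger_force: 0.0
```

```bash
python3 - <<'E'
from h import *
st(); f=grab('wrist','w9')
for v in(110,): print(v,*caps(f,'g',vmin=v),sep='\n ')
E
```

```text
t 14.03 tcp [450.8 -47.1 200.5] yaw_y -17.0 q6 1.62 F [ 0.6 -0.2 -0.8] open 52.4 ff 0.0
110
 (401.8, -166.9, 51.8, 64.5, 1.7, [312.0, 315.0])
 (367.7, -62.6, 25.3, 25.2, 40.8, [242.0, 233.0])
```

```bash
python3 - <<'E'
from h import *
f=load('w9')
for v in(40,60,80): print(v,*caps(f,'g',vmin=v),sep='\n ')
cv2.imwrite('pics/w9v.png',f['color'][:,:,::-1])
E
```

```text
40
 (404.4, -158.4, 57.4, 83.3, 1.7, [313.0, 306.0])
 (371.8, -60.3, 35.7, 29.9, 43.1, [246.0, 229.0])
 (451.0, -42.8, 31.8, 29.5, 73.0, [321.0, 186.0])
 (449.6, 101.5, 14.5, 34.1, 73.0, [266.0, 8.0])
60
 (401.9, -158.8, 52.4, 82.6, 1.7, [309.0, 310.0])
 (371.3, -60.4, 35.3, 29.9, 41.8, [246.0, 226.0])
 (451.0, -42.8, 31.8, 29.4, 73.0, [321.0, 186.0])
80
 (402.1, -166.9, 52.3, 65.9, 1.7, [312.0, 313.0])
 (369.7, -60.3, 32.5, 28.1, 41.1, [241.0, 231.0])
```

View pics/w9v.png

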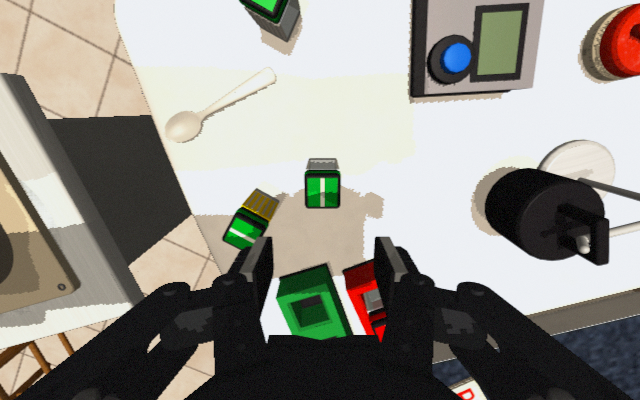

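Emit:
play_rows(rows=[{"translation":[0.001,0.016,0],"twist":0},{"translation":[0.001,0.016,-0.2],"twist":0},{"translation":[0.001,0.016,-0.4],"twist":0},{"translation":[0.001,0.016,-0.6],"twist":0},{"translation":[0.001,0.016,-0.7],"twist":0},{"translation":[0.001,0.016,-0.7],"twist":0},{"translation":[0.001,0.016,-0.7],"twist":0}])

```text
time: 14.67
tcp_pos: [0.4497, -0.0442, 0.0594]
eef_rot: [-0.001, 0.804, 0.594, -0.001]
contact_force: [0.4, -0.5, 1.1]
opening: 0.0522
finger_force: 0.0
```

Emit:
play_rows(rows=[{"translation":[0,0,0],"twist":0},{"translation":[0,0,0],"twist":0},{"translation":[0,0,0],"twist":0},{"translation":[0,0,0],"twist":0},{"translation":[0,0,0],"twist":0}], grip=15)

```text
time: 15.08
tcp_pos: [0.4531, -0.0445, 0.0624]
eef_rot: [0.002, 0.804, 0.595, 0.001]
contact_force: [-0.1, -0.2, 6.2]
opening: 0.0309
finger_force: 61.4
```

Emit:
play_rows(rows=[{"translation":[0,0,0.2],"twist":0},{"translation":[0,0,0.4],"twist":0},{"translation":[0,0,0.6],"twist":0.05},{"translation":[-0.05,-0.2,0.6],"twist":0.12},{"translation":[-0.1,-0.4,0.6],"twist":0.2},{"translation":[-0.2,-0.6,0.6],"twist":0.206},{"translation":[-0.298,-0.8,0.6],"twist":0.206},{"translation":[-0.298,-1.0,0.6],"twist":0.206}])

```text
time: 15.75
tcp_pos: [0.3901, -0.2307, 0.1804]
eef_rot: [-0.001, 0.697, 0.717, -0.0]
contact_force: [0.8, 0.3, -1.0]
opening: 0.031
finger_force: 60.6
```

Emit:
play_rows(rows=[{"translation":[0,-0.065,-0.05],"twist":0},{"translation":[0,-0.065,-0.05],"twist":0},{"translation":[0,-0.065,-0.05],"twist":0},{"translation":[0,-0.065,-0.05],"twist":0}])

```text
time: 16.08
tcp_pos: [0.3925, -0.2427, 0.17]
eef_rot: [-0.001, 0.698, 0.717, 0.0]
contact_force: [0.2, 0.8, -0.0]
opening: 0.031
finger_force: 60.5
```

```bash
cat >> h.py <<'E'
def tagbox(f,col,a=None):
    s=arm.sense(); z=s['tcp_pos'][2]+.0295
    hsv=cv2.cvtColor(f['color'],cv2.COLOR_RGB2HSV); lo,hi=H[col]
    m=((hsv[...,0]>=lo)&(hsv[...,0]<=hi)&(hsv[...,1]>150)&(hsv[...,2]>50)); m=m.astype(np.uint8)
    m[:246]=0;m[312:]=0;m[:,:288]=0;m[:,362:]=0
    v,u=np.nonzero(m); b=[np.percentile(u,1),np.percentile(u,99)+1,np.percentile(v,1),np.percentile(v,99)+1]
    P=np.mean([px(f,x,y,z)[:2] for x in b[:2] for y in b[2:]],0)*1000
    return np.round(b,1),P.round(1)
E
python3 - <<'E'
from h import *
st(); f=grab('wrist','w10')
print(tagbox(f,'g'))
hsv=cv2.cvtColor(f['color'],cv2.COLOR_RGB2HSV)
# green rack nest edges left of cell (rack extents at the cell's columns)
m=((hsv[...,0]>45)&(hsv[...,0]<85)&(hsv[...,1]>120)&(hsv[...,2]>60)).astype(np.uint8); m[225:]=0
c=max(cv2.findContours(m,cv2.RETR_EXTERNAL,cv2.CHAIN_APPROX_NONE)[0],key=cv2.contourArea)
P=np.array([px(f,u,v,.044)[:2] for u,v in c[:,0,:]])*1000; print(cv2.minAreaRect(P.astype(np.float32)),P.min(0),P.max(0))
E
```

```text
t 16.08 tcp [ 392.5 -242.7  170. ] yaw_y 1.5 q6 0.85 F [ 0.2  0.8 -0. ] open 31.0 ff 60.5
(array([294., 354., 257., 309.]), array([ 393. , -242.9]))
((389.17864990234375, -220.67807006835938), (60.65177536010742, 114.04117584228516), 1.7095236778259277) [ 357.62512849 -278.55039077] [ 421.04403916 -163.03913551]
```

Emit:
play_rows(rows=[{"translation":[-0.012,-0.069,0],"twist":0},{"translation":[-0.012,-0.069,-0.15],"twist":0},{"translation":[-0.012,-0.069,-0.28],"twist":0},{"translation":[-0.012,-0.069,-0.31],"twist":0},{"translation":[-0.012,-0.069,-0.33],"twist":0},{"translation":[-0.012,-0.069,-0.35],"twist":0},{"translation":[-0.012,-0.069,-0.36],"twist":0}])

```text
time: 16.72
tcp_pos: [0.392, -0.2575, 0.1011]
eef_rot: [0.001, 0.697, 0.717, 0.0]
contact_force: [-0.4, 0.6, -1.1]
opening: 0.0311
finger_force: 62.5
```

Emit:
play_rows(rows=[{"translation":[-0.004,0,-0.08],"twist":0},{"translation":[-0.004,0,-0.14],"twist":0},{"translation":[-0.004,0,-0.175],"twist":0},{"translation":[-0.004,0,-0.175],"twist":0}])

```text
time: 17.05
tcp_pos: [0.3895, -0.2574, 0.0657]
eef_rot: [-0.0, 0.697, 0.717, -0.001]
contact_force: [-7.1, 3.8, 15.0]
opening: 0.0309
finger_force: 63.6
```

Emit:
play_rows(rows=[{"translation":[0,0,0],"twist":0},{"translation":[0,0,0],"twist":0},{"translation":[0,0,0],"twist":0},{"translation":[0,0,0.2],"twist":0},{"translation":[0,0,0.4],"twist":0},{"translation":[0.05,0.1,0.6],"twist":0.08},{"translation":[0.1,0.3,0.68],"twist":0.16},{"translation":[0.15,0.5,0.68],"twist":0.24},{"translation":[0.2,0.7,0.68],"twist":0.32},{"translation":[0.3,0.9,0.68],"twist":0.4}], grip=52)

```text
time: 17.88
tcp_pos: [0.446, -0.0823, 0.2003]
eef_rot: [0.0, 0.441, 0.897, 0.0]
contact_force: [0.4, 0.0, -0.5]
opening: 0.052
finger_force: 0.0
```

Emit:
play_rows(rows=[{"translation":[0,0.2,0],"twist":0.08},{"translation":[0,0.4,0],"twist":0.09},{"translation":[0,0.6,0],"twist":0.09},{"translation":[0,0.8,0],"twist":0.09},{"translation":[0,0.98,0],"twist":0.09},{"translation":[0,0.98,0],"twist":0.09},{"translation":[0,0.98,0],"twist":0.09}])

```text
time: 18.47
tcp_pos: [0.446, 0.1135, 0.1993]
eef_rot: [-0.0, 0.377, 0.926, -0.0]
contact_force: [-0.3, -1.1, -0.4]
opening: 0.0521
finger_force: 0.0
```

```bash
python3 - <<'E'
from h import *
st(); f=grab('wrist','w11'); g=grab('top','t11')
for v in(40,60,110): print(v,*caps(f,'g',vmin=v),sep='\n ')
print('top')
for c in 'grb': print(c,*caps(g,c),sep='\n ')
E
```

```text
t 18.47 tcp [446.  113.5 199.3] yaw_y 45.7 q6 0.88 F [-0.3 -1.1 -0.4] open 52.1 ff 0.0
40
 (381.2, -134.7, 49.1, 210.1, 6.2, [110.0, 292.0])
 (452.3, 119.7, 30.3, 32.0, 45.7, [333.0, 193.0])
60
 (379.7, -124.2, 48.3, 187.7, 6.2, [116.0, 286.0])
 (452.3, 119.7, 30.3, 32.0, 45.7, [337.0, 187.0])
110
 (378.5, -165.9, 107.7, 33.1, 88.4, [83.0, 324.0])
 (367.9, -63.7, 26.4, 25.9, 42.3, [130.0, 263.0])
top
g
 (367.8, -65.6, 26.9, 26.9, 43.9, [322.0, 282.0])
 (388.1, -222.9, 59.2, 121.0, 1.7, [383.0, 273.0])
r
 (470.0, -234.0, 59.9, 122.2, 5.8, [387.0, 241.0])
 (436.4, -551.1, 80.6, 151.7, 76.9, [510.0, 250.0])
 (541.6, -401.6, 25.4, 64.4, 14.8, [449.0, 213.0])
 (760.4, -13.1, 58.7, 60.4, 89.2, [300.0, 133.0])
b
 (471.2, -473.3, 48.7, 12.9, 89.3, [480.0, 240.0])
 (646.5, 117.9, 28.0, 28.1, 79.2, [250.0, 176.0])
```

Emit:
play_rows(rows=[{"translation":[0.034,0.028,0],"twist":0},{"translation":[0.034,0.028,-0.2],"twist":0},{"translation":[0.034,0.028,-0.4],"twist":0},{"translation":[0.034,0.028,-0.6],"twist":0},{"translation":[0.034,0.028,-0.695],"twist":0},{"translation":[0.034,0.028,-0.695],"twist":0},{"translation":[0.034,0.028,-0.695],"twist":0}])

```text
time: 19.15
tcp_pos: [0.4527, 0.1162, 0.0595]
eef_rot: [-0.001, 0.38, 0.925, -0.001]
contact_force: [1.6, -0.2, 0.3]
opening: 0.0518
finger_force: 0.0
```

Emit:
play_rows(rows=[{"translation":[0,0,0],"twist":0},{"translation":[0,0,0],"twist":0},{"translation":[0,0,0],"twist":0},{"translation":[0,0,0],"twist":0},{"translation":[0,0,0],"twist":0}], grip=15)

```text
time: 19.57
tcp_pos: [0.4558, 0.1173, 0.0625]
eef_rot: [0.002, 0.379, 0.925, 0.001]
contact_force: [-0.2, -1.1, 6.3]
opening: 0.0313
finger_force: 60.0
```

Emit:
play_rows(rows=[{"translation":[0,0,0.2],"twist":0},{"translation":[0,0,0.4],"twist":0},{"translation":[0,0,0.6],"twist":-0.05},{"translation":[-0.05,-0.2,0.6],"twist":-0.12},{"translation":[-0.1,-0.4,0.6],"twist":-0.2},{"translation":[-0.15,-0.6,0.6],"twist":-0.28},{"translation":[-0.2,-0.8,0.6],"twist":-0.36},{"translation":[-0.2,-1.0,0.6],"twist":-0.44}])

```text
time: 20.23
tcp_pos: [0.4109, -0.0835, 0.1807]
eef_rot: [-0.0, 0.671, 0.741, -0.0]
contact_force: [0.9, 0.6, -0.8]
opening: 0.0314
finger_force: 60.2
```

Emit:
play_rows(rows=[{"translation":[-0.11,-0.2,-0.05],"twist":-0.044},{"translation":[-0.11,-0.4,-0.05],"twist":-0.044},{"translation":[-0.11,-0.56,-0.05],"twist":-0.044},{"translation":[-0.11,-0.56,-0.05],"twist":-0.044},{"translation":[-0.11,-0.56,-0.05],"twist":-0.044}])

```text
time: 20.65
tcp_pos: [0.3912, -0.1963, 0.1708]
eef_rot: [0.0, 0.696, 0.718, 0.0]
contact_force: [-0.3, 0.2, -1.3]
opening: 0.031
finger_force: 60.2
```

```bash
python3 - <<'E'
from h import *
st(); f=grab('wrist','w12')
print(tagbox(f,'g'))
hsv=cv2.cvtColor(f['color'],cv2.COLOR_RGB2HSV)
m=((hsv[...,0]>45)&(hsv[...,0]<85)&(hsv[...,1]>120)&(hsv[...,2]>60)).astype(np.uint8); m[225:]=0
c=max(cv2.findContours(m,cv2.RETR_EXTERNAL,cv2.CHAIN_APPROX_NONE)[0],key=cv2.contourArea)
P=np.array([px(f,u,v,.044)[:2] for u,v in c[:,0,:]])*1000; print(cv2.minAreaRect(P.astype(np.float32)),P.min(0),P.max(0))
E
```

```text
t 20.65 tcp [ 391.2 -196.3  170.8] yaw_y 1.8 q6 0.93 F [-0.3  0.2 -1.3] open 31.0 ff 60.2
(array([294., 354., 251., 303.]), array([ 391.5, -193.7]))
((388.3697814941406, -195.242919921875), (60.74940490722656, 73.28339385986328), 1.766985535621643) [ 357.74510202 -232.79171879] [ 419.14037225 -157.78010479]
```

Emit:
play_rows(rows=[{"translation":[-0.012,-0.004,0],"twist":0},{"translation":[-0.012,-0.004,-0.15],"twist":0},{"translation":[-0.012,-0.004,-0.28],"twist":0},{"translation":[-0.012,-0.004,-0.31],"twist":0},{"translation":[-0.012,-0.004,-0.33],"twist":0},{"translation":[-0.012,-0.004,-0.35],"twist":0},{"translation":[-0.012,-0.004,-0.36],"twist":0}])

```text
time: 21.28
tcp_pos: [0.39, -0.198, 0.1038]
eef_rot: [0.003, 0.694, 0.72, -0.003]
contact_force: [-5.3, -3.8, 37.7]
opening: 0.0309
finger_force: 67.5
```

Emit:
play_rows(rows=[{"translation":[0,0,-0.08],"twist":0},{"translation":[0,0,-0.14],"twist":0},{"translation":[0,0,-0.17],"twist":0},{"translation":[0,0,-0.17],"twist":0}])

```text
time: 21.62
tcp_pos: [0.3928, -0.2134, 0.0759]
eef_rot: [0.015, 0.695, 0.718, -0.016]
contact_force: [-21.6, -29.9, 47.9]
opening: 0.0312
finger_force: 85.8
```

Emit:
play_rows(rows=[{"translation":[0,0,0.1],"twist":0},{"translation":[0,0,0.3],"twist":0},{"translation":[0,0,0.5],"twist":0},{"translation":[0,0,0.5],"twist":0},{"translation":[0,0,0.5],"twist":0}])

```text
time: 22.03
tcp_pos: [0.3913, -0.1961, 0.1679]
eef_rot: [0.004, 0.694, 0.72, 0.001]
contact_force: [-0.1, -0.1, -0.5]
opening: 0.0309
finger_force: 79.6
```

```bash
python3 - <<'E'
from h import *
st(); f=grab('wrist','w13'); g=grab('scene','s13')
a=cv2.resize(f['color'][100:350,160:480,::-1],(512,400),interpolation=cv2.INTER_CUBIC)
b=cv2.resize(g['color'][200:370,220:340,::-1],(282,400),interpolation=cv2.INTER_CUBIC)
cv2.imwrite('pics/w13v.png',np.hstack([a,b])); print(tagbox(f,'g'))
E
```

```text
t 22.03 tcp [ 391.3 -196.1  167.9] yaw_y 2.1 q6 0.92 F [-0.1 -0.1 -0.5] open 30.9 ff 79.6
(array([288., 362., 283., 302.]), array([ 392.3, -203.2]))
```

View pics/w13v.png

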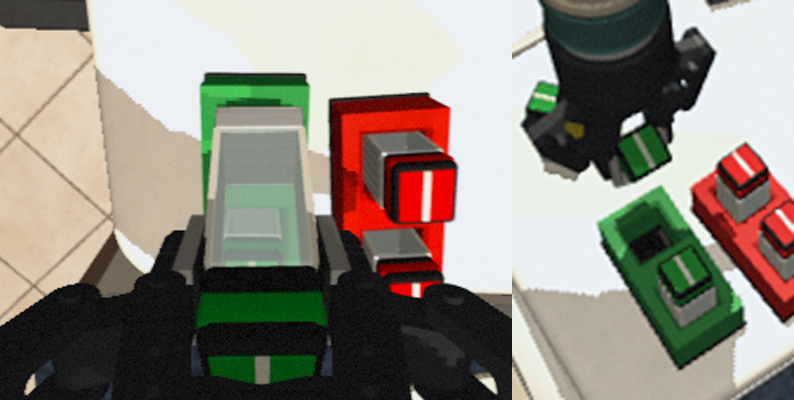

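Emit:
play_rows(rows=[{"translation":[0.1,0.15,0],"twist":0},{"translation":[0.2,0.35,0],"twist":0},{"translation":[0.29,0.53,0],"twist":0},{"translation":[0.29,0.53,-0.2],"twist":0},{"translation":[0.29,0.53,-0.4],"twist":0},{"translation":[0.29,0.53,-0.48],"twist":0},{"translation":[0.29,0.53,-0.5],"twist":0},{"translation":[0.29,0.53,-0.5],"twist":0}])

```text
time: 22.8
tcp_pos: [0.4437, -0.088, 0.0615]
eef_rot: [-0.003, 0.694, 0.72, -0.002]
contact_force: [-0.1, -0.4, -1.4]
opening: 0.0311
finger_force: 79.4
```

Emit:
play_rows(rows=[{"translation":[0,0,-0.01],"twist":0},{"translation":[0,0,-0.02],"twist":0},{"translation":[0,0,-0.02],"twist":0}])

```text
time: 23.05
tcp_pos: [0.4479, -0.0902, 0.0614]
eef_rot: [0.001, 0.695, 0.719, 0.0]
contact_force: [-0.2, 0.4, -0.5]
opening: 0.031
finger_force: 79.4
```

Emit:
play_rows(rows=[{"translation":[0,0,-0.01],"twist":0},{"translation":[0,0,-0.02],"twist":0},{"translation":[0,0,-0.02],"twist":0},{"translation":[0,0,-0.02],"twist":0}])

```text
time: 23.38
tcp_pos: [0.4469, -0.0897, 0.0565]
eef_rot: [0.0, 0.695, 0.719, 0.0]
contact_force: [-0.0, 1.2, -1.2]
opening: 0.031
finger_force: 79.4
```

Emit:
play_rows(rows=[{"translation":[0,0,-0.01],"twist":0},{"translation":[0,0,-0.02],"twist":0},{"translation":[0,0,-0.02],"twist":0},{"translation":[0,0,-0.02],"twist":0}])

```text
time: 23.72
tcp_pos: [0.4466, -0.0894, 0.0521]
eef_rot: [-0.0, 0.695, 0.719, -0.0]
contact_force: [0.4, 0.6, -0.2]
opening: 0.0313
finger_force: 79.4
```

Emit:
play_rows(rows=[{"translation":[0,0,-0.01],"twist":0},{"translation":[0,0,-0.02],"twist":0},{"translation":[0,0,-0.02],"twist":0},{"translation":[0,0,-0.02],"twist":0}])

```text
time: 24.05
tcp_pos: [0.4466, -0.0895, 0.0481]
eef_rot: [-0.0, 0.695, 0.719, -0.0]
contact_force: [-0.1, -0.8, -0.9]
opening: 0.0309
finger_force: 79.4
```

Emit:
play_rows(rows=[{"translation":[0,0,-0.01],"twist":0},{"translation":[0,0,-0.02],"twist":0},{"translation":[0,0,-0.02],"twist":0},{"translation":[0,0,-0.02],"twist":0}])

```text
time: 24.38
tcp_pos: [0.4473, -0.0898, 0.0456]
eef_rot: [0.0, 0.695, 0.719, 0.0]
contact_force: [-2.8, 0.2, 10.7]
opening: 0.0311
finger_force: 81.0
```

Emit:
play_rows(rows=[{"translation":[0,0,0.2],"twist":0},{"translation":[0.15,0.05,0.3],"twist":-0.05},{"translation":[0.35,0.1,0.3],"twist":-0.12},{"translation":[0.55,0.17,0.3],"twist":-0.174},{"translation":[0.75,0.176,0.3],"twist":-0.174},{"translation":[0.78,0.176,0.3],"twist":-0.174},{"translation":[0.78,0.176,0.15],"twist":-0.174},{"translation":[0.78,0.176,0.03],"twist":-0.174},{"translation":[0.78,0.176,0.03],"twist":-0.174},{"translation":[0.78,0.176,0.03],"twist":-0.174}])

```text
time: 25.22
tcp_pos: [0.6013, -0.0541, 0.0491]
eef_rot: [-0.001, 0.786, 0.618, -0.001]
contact_force: [0.2, -0.3, -0.4]
opening: 0.0309
finger_force: 79.4
```

```bash
python3 - <<'E'
from h import *
st(); f=grab('wrist','w14'); g=grab('scene','s14')
a=cv2.resize(f['color'][60:340,140:500,::-1],(514,400),interpolation=cv2.INTER_CUBIC)
u,v=map(int,proj(g,[.61,-.02,.05])); 
b=cv2.resize(g['color'][v-80:v+80,u-56:u+56,::-1],(280,400),interpolation=cv2.INTER_CUBIC)
cv2.imwrite('pics/w14v.png',np.hstack([a,b]))
E
```

```text
t 25.22 tcp [601.3 -54.1  49.1] yaw_y -13.6 q6 1.61 F [ 0.2 -0.3 -0.4] open 30.9 ff 79.4
```

View pics/w14v.png

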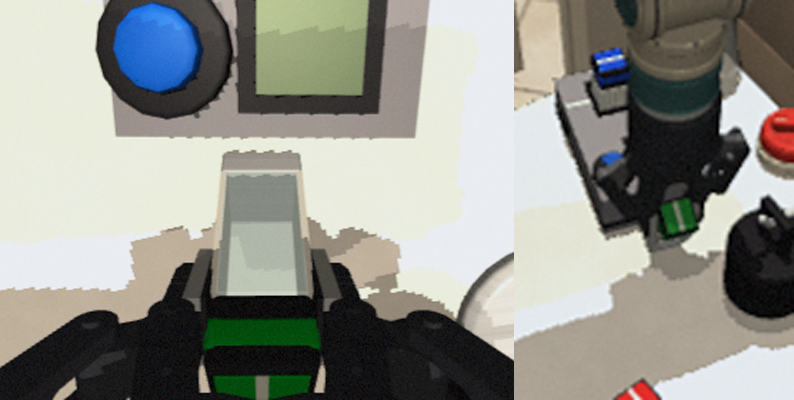

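Emit:
play_rows(rows=[{"translation":[0.006,0.022,0],"twist":0},{"translation":[0.011,0.044,0],"twist":0},{"translation":[0.016,0.066,0],"twist":0},{"translation":[0.021,0.087,0],"twist":0},{"translation":[0.021,0.087,0],"twist":0}])

```text
time: 25.73
tcp_pos: [0.6064, -0.0428, 0.0523]
eef_rot: [0.006, 0.787, 0.617, -0.006]
contact_force: [-5.4, -14.8, 5.6]
opening: 0.0312
finger_force: 79.9
```

Emit:
play_rows(rows=[{"translation":[0.006,0.022,0],"twist":0},{"translation":[0.011,0.044,0],"twist":0},{"translation":[0.016,0.066,0],"twist":0},{"translation":[0.016,0.066,0],"twist":0},{"translation":[0.016,0.066,0],"twist":0}])

```text
time: 26.15
tcp_pos: [0.6106, -0.0283, 0.0522]
eef_rot: [0.005, 0.787, 0.617, -0.003]
contact_force: [-2.7, -10.9, 3.9]
opening: 0.0309
finger_force: 77.5
```

Emit:
play_rows(rows=[{"translation":[0.003,0.015,0],"twist":0},{"translation":[0.006,0.03,0],"twist":0},{"translation":[0.006,0.03,0],"twist":0},{"translation":[0.006,0.03,0],"twist":0}])

```text
time: 26.48
tcp_pos: [0.6119, -0.0223, 0.0522]
eef_rot: [0.005, 0.787, 0.617, -0.003]
contact_force: [-2.3, -10.2, 4.4]
opening: 0.0311
finger_force: 76.9
```

```bash
python3 - <<'E'
from h import *
st(); f=grab('wrist','w15'); hsv=cv2.cvtColor(f['color'],cv2.COLOR_RGB2HSV)
# profile down centre column in hand: compare with w10 (upright)
for t in('w10','w15'):
    f=load(t); h=cv2.cvtColor(f['color'],cv2.COLOR_RGB2HSV); print(t,[(r,*h[r,312].tolist()) for r in range(184,320,4)])
E
```

```text
t 26.48 tcp [611.9 -22.3  52.2] yaw_y -13.8 q6 1.67 F [ -2.3 -10.2   4.4] open 31.1 ff 76.9
w10 [(184, 69, 175, 48), (188, 150, 35, 29), (192, 120, 9, 29), (196, 17, 20, 89), (200, 23, 18, 171), (204, 40, 14, 112), (208, 40, 20, 112), (212, 43, 16, 109), (216, 30, 16, 109), (220, 43, 16, 113), (224, 25, 14, 112), (228, 25, 13, 122), (232, 15, 34, 15), (236, 61, 153, 40), (240, 64, 251, 63), (244, 150, 20, 13), (248, 15, 68, 15), (252, 48, 106, 12), (256, 53, 49, 21), (260, 65, 255, 86), (264, 65, 246, 89), (268, 66, 255, 88), (272, 66, 235, 89), (276, 65, 255, 86), (280, 66, 255, 85), (284, 67, 255, 86), (288, 63, 255, 88), (292, 61, 255, 87), (296, 63, 255, 86), (300, 64, 255, 90), (304, 65, 255, 88), (308, 63, 255, 84), (312, 110, 77, 86), (316, 109, 76, 70)]
w15 [(184, 24, 27, 47), (188, 160, 33, 46), (192, 169, 47, 43), (196, 0, 12, 42), (200, 24, 31, 41), (204, 38, 22, 46), (208, 12, 21, 155), (212, 12, 25, 152), (216, 15, 25, 83), (220, 48, 10, 126), (224, 45, 16, 125), (228, 47, 14, 124), (232, 41, 16, 129), (236, 39, 15, 123), (240, 34, 15, 122), (244, 38, 9, 119), (248, 60, 9, 137), (252, 33, 17, 161), (256, 37, 20, 163), (260, 34, 24, 161), (264, 38, 23, 163), (268, 30, 14, 188), (272, 154, 179, 10), (276, 105, 102, 15), (280, 105, 170, 12), (284, 66, 251, 65), (288, 66, 255, 64), (292, 64, 229, 70), (296, 65, 219, 77), (300, 158, 107, 19), (304, 30, 40, 19), (308, 45, 219, 7), (312, 150, 11, 24), (316, 170, 36, 21)]
```

Emit:
play_rows(rows=[{"translation":[-0.02,-0.1,0.05],"twist":0},{"translation":[-0.12,-0.2,0.05],"twist":0},{"translation":[-0.26,-0.22,0.05],"twist":0},{"translation":[-0.26,-0.22,0.03],"twist":0},{"translation":[-0.26,-0.22,0.0],"twist":0},{"translation":[-0.26,-0.22,-0.02],"twist":0},{"translation":[-0.26,-0.22,-0.02],"twist":0}])

```text
time: 27.12
tcp_pos: [0.5599, -0.0612, 0.0457]
eef_rot: [-0.0, 0.786, 0.618, 0.0]
contact_force: [0.4, -0.3, -1.0]
opening: 0.0311
finger_force: 76.5
```

Emit:
play_rows(rows=[{"translation":[0,0,-0.01],"twist":0},{"translation":[0,0,-0.015],"twist":0},{"translation":[0,0,-0.015],"twist":0}])

```text
time: 27.37
tcp_pos: [0.5607, -0.0614, 0.0445]
eef_rot: [0.0, 0.786, 0.618, 0.0]
contact_force: [-1.9, 0.4, 5.1]
opening: 0.0308
finger_force: 77.5
```

Emit:
play_rows(rows=[{"translation":[0,0,0],"twist":0},{"translation":[0,0,0],"twist":0},{"translation":[0,0,0],"twist":0},{"translation":[0,0,0],"twist":0}], grip=36)

```text
time: 27.7
tcp_pos: [0.5597, -0.0617, 0.0432]
eef_rot: [0.0, 0.786, 0.618, 0.0]
contact_force: [0.4, 0.6, -0.4]
opening: 0.0361
finger_force: 0.0
```

Emit:
play_rows(rows=[{"translation":[0,0,0],"twist":0},{"translation":[0,0,0],"twist":0},{"translation":[0,0,0.2],"twist":0},{"translation":[0,0,0.4],"twist":0},{"translation":[0,0,0.6],"twist":0},{"translation":[0,0,0.775],"twist":0},{"translation":[0,0,0.775],"twist":0},{"translation":[0,0,0.775],"twist":0}], grip=56)

```text
time: 28.37
tcp_pos: [0.5618, -0.0623, 0.2015]
eef_rot: [0.003, 0.786, 0.618, 0.002]
contact_force: [-0.4, -1.0, -1.0]
opening: 0.0559
finger_force: 0.0
```

```bash
python3 - <<'E'
from h import *
st(); f=grab('wrist','w16'); g=grab('scene','s16')
for v in(40,80,110): print(v,*caps(f,'g',vmin=v),sep='\n ')
print('scene')
for v in(60,110): print(v,*caps(g,'g',vmin=v),sep='\n ')
u,v=map(int,proj(g,[.56,-.065,.045])); print(u,v)
c=g['color'][v-40:v+40:2,u-24:u+24:2]
h=cv2.cvtColor(c,cv2.COLOR_RGB2HSV)
for r in h: print(''.join('G' if 45<p[0]<85 and p[1]>120 else '#' if p[2]<50 else '+' if p[2]<150 else '.' for p in r.astype(int)))
E
```

```text
t 28.37 tcp [561.8 -62.3 201.5] yaw_y -13.6 q6 1.58 F [-0.4 -1.  -1. ] open 55.9 ff 0.0
40
 (401.9, -201.9, 17.4, 26.8, 0.9, [203.0, 351.0])
 (375.0, -60.9, 39.5, 33.4, 42.4, [127.0, 235.0])
 (561.7, -55.4, 31.8, 28.6, 76.2, [320.0, 186.0])
80
 (401.6, -202.3, 16.8, 25.9, 0.9, [203.0, 351.0])
 (367.8, -62.9, 26.0, 26.1, 41.7, [119.0, 242.0])
 (560.6, -58.2, 25.7, 26.3, 77.0, [320.0, 189.0])
110
 (401.4, -202.5, 16.4, 25.7, 0.9, [203.0, 351.0])
 (368.1, -62.4, 24.5, 24.7, 42.6, [120.0, 242.0])
scene
60
 (382.5, -249.7, 58.9, 126.1, 1.3, [287.0, 317.0])
 (368.3, -68.8, 34.9, 31.8, 42.0, [234.0, 244.0])
 (559.5, -64.0, 40.7, 29.0, 68.7, [316.0, 201.0])
110
 (382.9, -245.4, 57.7, 117.1, 1.1, [286.0, 314.0])
316 213
.#+.++....+##++++++++#++
.##.##....+##++++++++#++
.+#+##++++####++++++###+
..#+###++###+#+++##+++++
..##+#######++##++++++++
..+#+######+++++++++++++
...##+++++++++++++++++++
...##+++++++++++++++++++
....#++++++++++++++++++#
....##+++++++++++++#####
....+#+++++++GG#####++++
.....#++#GG..GG##+++++++
.....#++#GGG.GGG++++....
.....+##GGGG.GGG+.......
......+++#GG++GG+.......
.......++#GGG+###.......
........+G####GGG.......
........+#GGGGGGG.......
........++GGG#+++.......
........++++..+++.......
........+++...+++.......
........+++++++++.......
.........++++++++.......
.........++++++++.......
.........++++++++.......
.........++++++++.......
..........+++++++.......
..........++++..........
........................
........................
........................
........................
........................
........................
........................
........................
........................
........................
........................
........................
```

Emit:
play_rows(rows=[{"translation":[-0.006,0.018,0],"twist":0},{"translation":[-0.006,0.018,-0.2],"twist":0},{"translation":[-0.006,0.018,-0.4],"twist":0},{"translation":[-0.006,0.018,-0.6],"twist":0},{"translation":[-0.006,0.018,-0.705],"twist":0},{"translation":[-0.006,0.018,-0.705],"twist":0},{"translation":[-0.006,0.018,-0.705],"twist":0}])

```text
time: 29.05
tcp_pos: [0.5554, -0.0574, 0.0547]
eef_rot: [-0.003, 0.786, 0.618, -0.002]
contact_force: [0.0, 0.1, 0.3]
opening: 0.056
finger_force: 0.0
```

Emit:
play_rows(rows=[{"translation":[0,0,0],"twist":0},{"translation":[0,0,0],"twist":0},{"translation":[0,0,0],"twist":0},{"translation":[0,0,0],"twist":0},{"translation":[0,0,0],"twist":0}], grip=15)

```text
time: 29.47
tcp_pos: [0.5602, -0.0586, 0.0594]
eef_rot: [0.002, 0.786, 0.618, 0.001]
contact_force: [-0.4, -0.1, 6.5]
opening: 0.0312
finger_force: 60.8
```

```bash
python3 - <<'E'
from h import *
for t in('w10','w12'):
    f=load(t); h=cv2.cvtColor(f['color'],cv2.COLOR_RGB2HSV); print(t,[(r,*h[r,318].tolist()) for r in range(130,262,3)])
f=load('w12')
print([px(f,318,r,.044)[:2].round(4).tolist() for r in(145,155,160,165,170,180)])
E
```

```text
w10 [(130, 13, 28, 63), (133, 8, 16, 62), (136, 18, 19, 68), (139, 10, 23, 67), (142, 20, 24, 65), (145, 10, 23, 66), (148, 0, 24, 65), (151, 0, 5, 52), (154, 64, 185, 66), (157, 64, 204, 75), (160, 65, 202, 129), (163, 64, 164, 170), (166, 64, 171, 166), (169, 64, 174, 166), (172, 65, 176, 162), (175, 64, 173, 164), (178, 64, 175, 163), (181, 65, 175, 159), (184, 66, 177, 49), (187, 90, 31, 25), (190, 15, 55, 28), (193, 5, 28, 54), (196, 18, 27, 93), (199, 33, 17, 166), (202, 30, 18, 128), (205, 24, 11, 113), (208, 41, 18, 112), (211, 36, 11, 112), (214, 38, 9, 110), (217, 24, 11, 113), (220, 39, 16, 113), (223, 36, 11, 111), (226, 30, 14, 112), (229, 120, 3, 169), (232, 129, 119, 15), (235, 71, 255, 11), (238, 60, 255, 57), (241, 60, 251, 59), (244, 120, 255, 1), (247, 38, 128, 8), (250, 150, 27, 19), (253, 12, 67, 19), (256, 30, 51, 25), (259, 64, 255, 86)]
w12 [(130, 36, 15, 240), (133, 34, 16, 239), (136, 36, 17, 240), (139, 41, 15, 240), (142, 107, 7, 243), (145, 60, 4, 185), (148, 62, 152, 62), (151, 64, 195, 64), (154, 63, 160, 174), (157, 63, 158, 200), (160, 64, 164, 193), (163, 64, 165, 167), (166, 65, 192, 97), (169, 0, 32, 56), (172, 171, 35, 51), (175, 8, 18, 57), (178, 174, 49, 26), (181, 160, 27, 28), (184, 80, 53, 29), (187, 160, 61, 25), (190, 24, 15, 87), (193, 21, 19, 137), (196, 25, 21, 147), (199, 34, 16, 111), (202, 40, 20, 112), (205, 34, 16, 114), (208, 41, 18, 113), (211, 35, 14, 110), (214, 23, 20, 114), (217, 40, 14, 111), (220, 30, 12, 109), (223, 30, 2, 163), (226, 45, 255, 4), (229, 53, 141, 29), (232, 64, 255, 61), (235, 65, 244, 67), (238, 0, 0, 0), (241, 60, 57, 18), (244, 126, 182, 7), (247, 60, 60, 17), (250, 65, 181, 48), (253, 61, 179, 94), (256, 63, 190, 90), (259, 63, 182, 94)]
[[0.3856, -0.156], [0.3858, -0.165], [0.386, -0.1695], [0.3861, -0.1741], [0.3862, -0.1788], [0.3864, -0.1882]]
```

Emit:
play_rows(rows=[{"translation":[0,0,0.2],"twist":0},{"translation":[0,0,0.4],"twist":0},{"translation":[-0.1,-0.05,0.6],"twist":0.05},{"translation":[-0.25,-0.2,0.6],"twist":0.12},{"translation":[-0.4,-0.32,0.6],"twist":0.168},{"translation":[-0.55,-0.44,0.6],"twist":0.168},{"translation":[-0.7,-0.56,0.6],"twist":0.168},{"translation":[-0.85,-0.68,0.6],"twist":0.168},{"translation":[-0.85,-0.68,0.57],"twist":0.168},{"translation":[-0.85,-0.68,0.57],"twist":0.168}])

```text
time: 30.3
tcp_pos: [0.3862, -0.1947, 0.1707]
eef_rot: [-0.001, 0.699, 0.715, 0.0]
contact_force: [-0.2, 0.5, -0.6]
opening: 0.0312
finger_force: 60.2
```

Emit:
play_rows(rows=[{"translation":[0,0,0],"twist":0},{"translation":[0,0,0],"twist":0},{"translation":[0,0,0],"twist":0}])

```text
time: 30.55
tcp_pos: [0.3892, -0.1936, 0.1716]
eef_rot: [0.0, 0.697, 0.717, 0.0]
contact_force: [0.3, 0.5, -1.3]
opening: 0.0311
finger_force: 60.2
```

```bash
cat >> h.py <<'E'
def prof(f,c,r0,r1,s=2):
    h=cv2.cvtColor(f['color'],cv2.COLOR_RGB2HSV); return [(r,*h[r,c].tolist()) for r in range(r0,r1,s)]
E
python3 - <<'E'
from h import *
st(); f=grab('wrist','w17')
print(tagbox(f,'g')); print(prof(f,312,140,240))
E
```

```text
t 30.55 tcp [ 389.2 -193.6  171.6] yaw_y 1.6 q6 0.93 F [ 0.3  0.5 -1.3] open 31.1 ff 60.2
(array([293., 354., 257., 310.]), array([ 389.4, -194.1]))
[(140, 107, 7, 244), (142, 110, 6, 243), (144, 105, 6, 243), (146, 109, 8, 245), (148, 41, 23, 179), (150, 39, 32, 55), (152, 61, 167, 67), (154, 67, 234, 62), (156, 64, 172, 101), (158, 63, 158, 200), (160, 64, 165, 196), (162, 63, 160, 169), (164, 64, 170, 165), (166, 64, 168, 164), (168, 65, 187, 113), (170, 64, 144, 85), (172, 4, 34, 53), (174, 12, 24, 54), (176, 0, 15, 50), (178, 175, 29, 53), (180, 144, 51, 25), (182, 45, 17, 30), (184, 20, 26, 29), (186, 0, 59, 26), (188, 0, 16, 32), (190, 26, 66, 31), (192, 30, 25, 72), (194, 8, 30, 94), (196, 26, 15, 135), (198, 33, 16, 171), (200, 39, 16, 114), (202, 43, 16, 111), (204, 40, 14, 113), (206, 39, 16, 109), (208, 35, 14, 113), (210, 45, 19, 110), (212, 43, 17, 107), (214, 30, 11, 111), (216, 45, 9, 111), (218, 48, 11, 111), (220, 48, 11, 111), (222, 38, 9, 108), (224, 38, 18, 112), (226, 34, 16, 112), (228, 20, 4, 173), (230, 120, 5, 47), (232, 41, 136, 15), (234, 65, 139, 11), (236, 64, 215, 57), (238, 66, 231, 64)]
```

Emit:
play_rows(rows=[{"translation":[-0.002,-0.003,-0.15],"twist":0},{"translation":[-0.002,-0.003,-0.28],"twist":0},{"translation":[-0.002,-0.003,-0.32],"twist":0},{"translation":[-0.002,-0.003,-0.34],"twist":0},{"translation":[-0.002,-0.003,-0.36],"twist":0},{"translation":[-0.002,-0.003,-0.38],"twist":0}])

```text
time: 31.1
tcp_pos: [0.3889, -0.1975, 0.0999]
eef_rot: [0.002, 0.698, 0.717, -0.003]
contact_force: [2.8, -3.7, 0.3]
opening: 0.031
finger_force: 62.4
```

Emit:
play_rows(rows=[{"translation":[0,-0.006,0],"twist":0},{"translation":[0,-0.01,0],"twist":0},{"translation":[0,-0.01,0],"twist":0}])

```text
time: 31.35
tcp_pos: [0.3894, -0.1979, 0.0964]
eef_rot: [0.002, 0.698, 0.716, -0.0]
contact_force: [0.1, -2.2, -0.3]
opening: 0.0309
finger_force: 62.5
```

```bash
python3 - <<'E'
from h import *
st(); f=grab('wrist','w18'); print(tagbox(f,'g')); 
c=f['color'][100:250:4,240:400:2]; h=cv2.cvtColor(c,cv2.COLOR_RGB2HSV).astype(int)
for i,r in enumerate(h): print(100+4*i,''.join(('G' if p[2]>120 else 'g') if 45<p[0]<85 and p[1]>120 else 'R' if (p[0]<10 or p[0]>170) and p[1]>150 else '#' if p[2]<45 else '+' if p[2]<100 else '-' if p[2]<180 else '.' for p in r))
E
```

```text
t 31.35 tcp [ 389.4 -197.9   96.4] yaw_y 1.5 q6 0.93 F [ 0.1 -2.2 -0.3] open 30.9 ff 62.5
(array([292. , 355.6, 260. , 312. ]), array([ 389.7, -199.6]))
100 ................................................................................
104 ................................................................................
108 ................................................................................
112 ................................................................................
116 ................................................................................
120 ................................................................................
124 ................................................................................
128 ................................................................................
132 ................................................................................
136 ................................................................................
140 ................................................................................
144 ........
[... 1582 characters left out ...]
GGG--------#RRRRRRRR
220 ...................+gggggg---++---------------------+++--+gggGG-...----#RRRRRRRR
224 ...................gggggg---+++---------------------+++---ggggG-.....--gRRRRRRRR
228 ...................-ggggg------------------------------...-gggg-.......#RRRRRRRR
232 ...................-ggggg-#####R#g###################g#g#+-gggg-.......+RRRRRRRR
236 ...................-+++++gggg#ggggggggggggggggggggggggggggg+++++-......##RRRRRRR
240 ...................+++++gggggggggggggggggggggggggggggggggggg+++++-.....+RRRRRRRR
244 ..............+###++++++gggggggggggggggggggggggggggggggggggg++++++###+.+#RRRRRRR
248 ...........-#####++++++gg#####################R######g#####gg++++++######RRRRRRR
```

Emit:
play_rows(rows=[{"translation":[0,-0.004,0],"twist":0},{"translation":[0,-0.004,-0.02],"twist":0},{"translation":[0,-0.004,-0.04],"twist":0},{"translation":[0,-0.004,-0.05],"twist":0}])

```text
time: 31.73
tcp_pos: [0.3877, -0.1979, 0.0847]
eef_rot: [0.0, 0.698, 0.716, -0.001]
contact_force: [0.1, -3.6, 1.4]
opening: 0.0313
finger_force: 62.4
```

Emit:
play_rows(rows=[{"translation":[0,0,-0.03],"twist":0},{"translation":[0,0,-0.06],"twist":0},{"translation":[0,0,-0.09],"twist":0},{"translation":[0,0,-0.105],"twist":0},{"translation":[0,0,-0.105],"twist":0}])

```text
time: 32.15
tcp_pos: [0.3876, -0.1978, 0.0635]
eef_rot: [-0.0, 0.698, 0.716, -0.001]
contact_force: [0.7, -4.7, -2.5]
opening: 0.0313
finger_force: 61.9
```

Emit:
play_rows(rows=[{"translation":[0,0,-0.008],"twist":0},{"translation":[0,0,-0.012],"twist":0},{"translation":[0,0,-0.012],"twist":0}])

```text
time: 32.4
tcp_pos: [0.3877, -0.1979, 0.0631]
eef_rot: [-0.0, 0.698, 0.716, -0.001]
contact_force: [-4.4, -3.3, 10.0]
opening: 0.031
finger_force: 64.0
```

Emit:
play_rows(rows=[{"translation":[0,0,0],"twist":0},{"translation":[0,0,0],"twist":0},{"translation":[0,0,0],"twist":0},{"translation":[0,0,0.2],"twist":0},{"translation":[0,0,0.4],"twist":0},{"translation":[0,0,0.6],"twist":0.08},{"translation":[0.1,0,0.8],"twist":0.16},{"translation":[0.3,0,0.96],"twist":0.24},{"translation":[0.5,0.1,0.96],"twist":0.32},{"translation":[0.7,0.2,0.96],"twist":0.4}], grip=52)

```text
time: 33.23
tcp_pos: [0.517, -0.1644, 0.2566]
eef_rot: [0.003, 0.442, 0.897, 0.001]
contact_force: [1.1, -1.2, 0.7]
opening: 0.052
finger_force: 0.0
```

Emit:
play_rows(rows=[{"translation":[0.2,0.05,0],"twist":0.08},{"translation":[0.4,0.1,0],"twist":0.16},{"translation":[0.55,0.1,0],"twist":0.24},{"translation":[0.55,0.1,0],"twist":0.32},{"translation":[0.55,0.1,0],"twist":0.4},{"translation":[0.55,0.1,0],"twist":0.48},{"translation":[0.55,0.1,0],"twist":0.58},{"translation":[0.55,0.1,0],"twist":0.58},{"translation":[0.55,0.1,0],"twist":0.58},{"translation":[0.55,0.1,0],"twist":0.58}], grip=70)

```text
time: 34.07
tcp_pos: [0.6236, -0.1435, 0.2525]
eef_rot: [-0.001, 0.005, 1.0, 0.001]
contact_force: [0.1, -0.3, 0.1]
opening: 0.07
finger_force: 0.0
```

```bash
python3 - <<'E'
from h import *
st(); f=grab('wrist','w19'); g=grab('top','t19'); s=grab('scene','s19')
for p in [(.64,-.138,.132),(.64,-.138,.03),(.72,-.14,.12)]: print(np.round(proj(f,p),1))
c=f['color'][120:300:3,250:400]
h=cv2.cvtColor(c,cv2.COLOR_RGB2HSV).astype(int)
for i,r in enumerate(h): print(120+3*i,''.join('#' if p[2]<22 else '%' if p[2]<40 else '+' if p[2]<70 else '-' if p[2]<170 else '.' for p in r))
E
```

```text
t 34.07 tcp [ 623.6 -143.5  252.5] yaw_y 89.4 q6 -0.32 F [ 0.1 -0.3  0.1] open 70.0 ff 0.0
[328.1 206.7]
[326.7 181. ]
[326.4 275.9]
120 ......................................................................................................................................................
123 ......................................................................................................................................................
126 ......................................................................................................................................................
129 ......................................................................................................................................................
132 ......................................................................................................................................................
135 ......................................................................................................................................................
138 .................................
[... 7632 characters left out ...]
............................................--------------------------------####
288 +------------+-------------------------------------------------------------------------------------------------------------------------------------%##
291 ----------------------------------------------------------------------------------------------------------------------------------------------------%%
294 -----------------------------------------------------------------------------------------------------------------------------------------------------+
297 ------------------------------------------------------------------------------------------------------------------------------------------------------
```

```bash
python3 - <<'E'
from h import *
f=load('w19')
for r in(211,216,221): print(px(f,329,r,.132).round(4))
print('bar ends',px(f,307,216,.132).round(4),px(f,351.5,216,.132).round(4))
print('arm',[px(f,328.5,r,.1205).round(4) for r in(225,270)])
# cup outline top at z=.09 : ext cols/rows
print('cup',[px(f,u,v,z).round(4) for u,v,z in((292,203,.09),(364,203,.09))])
print(*prof(f,315,206,226,1)); print(prof(f,340,206,226,1))
E
```

```text
[ 0.6442 -0.1372  0.132 ]
[ 0.6492 -0.1372  0.132 ]
[ 0.6542 -0.1372  0.132 ]
bar ends [ 0.649  -0.1578  0.132 ] [ 0.6494 -0.1161  0.132 ]
arm [array([ 0.6629, -0.1375,  0.1205]), array([ 0.7128, -0.1378,  0.1205])]
cup [array([ 0.6494, -0.1761,  0.09  ]), array([ 0.6502, -0.0988,  0.09  ])]
(206, 165, 109, 14) (207, 13, 149, 12) (208, 10, 204, 15) (209, 120, 78, 13) (210, 170, 40, 19) (211, 60, 32, 8) (212, 0, 11, 23) (213, 12, 28, 45) (214, 20, 29, 53) (215, 13, 32, 56) (216, 168, 26, 50) (217, 9, 40, 45) (218, 30, 12, 42) (219, 30, 53, 34) (220, 12, 33, 39) (221, 40, 20, 39) (222, 15, 34, 45) (223, 20, 33, 46) (224, 38, 24, 42) (225, 30, 19, 41)
[(206, 4, 157, 13), (207, 104, 165, 17), (208, 54, 116, 11), (209, 102, 98, 13), (210, 129, 198, 9), (211, 20, 55, 14), (212, 120, 26, 20), (213, 132, 39, 33), (214, 10, 16, 49), (215, 25, 47, 60), (216, 23, 19, 55), (217, 165, 19, 55), (218, 168, 29, 44), (219, 50, 17, 45), (220, 165, 39, 39), (221, 150, 26, 30), (222, 170, 55, 42), (223, 13, 35, 51), (224, 10, 33, 47), (225, 8, 21, 49)]
```

Emit:
play_rows(rows=[{"translation":[0.124,0.032,0],"twist":0.006},{"translation":[0.124,0.032,-0.15],"twist":0.006},{"translation":[0.124,0.032,-0.3],"twist":0.006},{"translation":[0.124,0.032,-0.45],"twist":0.006},{"translation":[0.124,0.032,-0.6],"twist":0.006},{"translation":[0.124,0.032,-0.7],"twist":0.006},{"translation":[0.124,0.032,-0.76],"twist":0.006},{"translation":[0.124,0.032,-0.76],"twist":0.006},{"translation":[0.124,0.032,-0.76],"twist":0.006}])

```text
time: 34.97
tcp_pos: [0.6489, -0.1377, 0.1014]
eef_rot: [-0.0, -0.0, 1.0, 0.0]
contact_force: [1.2, -0.3, -0.2]
opening: 0.0696
finger_force: 0.0
```

Emit:
play_rows(rows=[{"translation":[0,0,0],"twist":0},{"translation":[0,0,0],"twist":0},{"translation":[0,0,0],"twist":0},{"translation":[0,0,0],"twist":0},{"translation":[0,0,0],"twist":0},{"translation":[0,0,0],"twist":0}], grip=25)

```text
time: 35.47
tcp_pos: [0.6507, -0.1382, 0.1039]
eef_rot: [0.002, -0.0, 1.0, -0.001]
contact_force: [-0.6, 1.3, 6.7]
opening: 0.039
finger_force: 60.0
```

Emit:
play_rows(rows=[{"translation":[0,0,0.04],"twist":0},{"translation":[0,0,0.08],"twist":0},{"translation":[0,0,0.095],"twist":0},{"translation":[0,0,0.095],"twist":0},{"translation":[0,0,0.095],"twist":0}])

```text
time: 35.88
tcp_pos: [0.649, -0.1378, 0.1207]
eef_rot: [0.0, -0.0, 1.0, -0.0]
contact_force: [0.6, 0.1, -0.7]
opening: 0.0389
finger_force: 60.3
```

Emit:
play_rows(rows=[{"translation":[-0.04,0,0],"twist":0},{"translation":[-0.1,0,0],"twist":0},{"translation":[-0.17,0,0],"twist":0},{"translation":[-0.25,0,0],"twist":0},{"translation":[-0.33,0,0],"twist":0},{"translation":[-0.4,0,0],"twist":0},{"translation":[-0.4,0,0],"twist":0}])

```text
time: 36.47
tcp_pos: [0.5646, -0.1369, 0.1193]
eef_rot: [-0.003, 0.0, 1.0, 0.001]
contact_force: [-1.1, 0.3, -0.7]
opening: 0.0388
finger_force: 60.3
```

Emit:
play_rows(rows=[{"translation":[0,0,0.15],"twist":0},{"translation":[0,0,0.35],"twist":0},{"translation":[0,0.1,0.5],"twist":0},{"translation":[0.1,0.25,0.5],"twist":0},{"translation":[0.2,0.4,0.5],"twist":0},{"translation":[0.25,0.55,0.5],"twist":0},{"translation":[0.25,0.7,0.5],"twist":0},{"translation":[0.25,0.7,0.5],"twist":0},{"translation":[0.25,0.7,0.5],"twist":0}])

```text
time: 37.22
tcp_pos: [0.6189, 0.0038, 0.2199]
eef_rot: [-0.0, -0.002, 1.0, -0.0]
contact_force: [-0.3, 0.4, -0.1]
opening: 0.0388
finger_force: 60.7
```

```bash
python3 - <<'E'
from h import *
st(); f=grab('wrist','w20'); t=grab('top','t20'); print(caps(t,'b',z=.098))
c=f['color'][60:300:4,220:420:2]
h=cv2.cvtColor(c,cv2.COLOR_RGB2HSV).astype(int)
for i,r in enumerate(h): print(60+4*i,''.join('#' if p[2]<22 else '%' if p[2]<40 else '+' if p[2]<70 else '-' if p[2]<170 else '.' for p in r))
E
```

```text
t 37.22 tcp [618.9   3.8 219.9] yaw_y 90.2 q6 -0.1 F [-0.3  0.4 -0.1] open 38.8 ff 60.7
[(470.6, -470.8, 48.4, 12.8, 89.3, [480.0, 240.0])]
60 ....................................................................................................
64 ....................................................................................................
68 ....................................................................................................
72 ....................................................................................................
76 ....................................................................................................
80 ....................................................................................................
84 ....................................................................................................
88 ....................................................................................................
92 ....................................................................................................
96 .....................
[... 4629 characters left out ...]
###%###%##%%#%%######%#####%#%###%%##%####%%###%+---%%#%#%###%#%------
276 .......-#%###%###%%%%%#--+%%#####%##########%###########%%###%####%%#########%+--#####%#%#%%%#%%+---
280 ......-%%#%%%%%%%#%#%%##%%%%###%%##############%####%##%############%########%%#####%##%%+++#%###---
284 ....-###%%####%##%#####%##%############################%#####%#%#%%##########%%##%##%%#%%#%####%%##-
288 %%%%%#%#%%#%#%%#%%%###%%##%%###-...---%#%###%#%%%%%%%%%%%%%%%%%%%%+-.----###%%##%%%%##%#%%##%%###%#%
292 ##%%%%####%#%###%##%###%##%%###....-......--+%%%%%%%%%%%%%%%--...........###%%%####%####%%#%#%%%%#%#
296 %%%%#####%#%#%###%%%#%%#%#%%##+....-..........---........................-##%%#####%###%%##%%#%#####
```

```bash
python3 - <<'E'
from h import *
f=load('w20'); T=np.array([.6189,.0038,.2199])
for off in(-.004,0,.004):
    print(off,'front low',np.round(proj(f,T+[off-.04,0,-.071]),1),'front top',np.round(proj(f,T+[off-.04,0,-.011]),1),'back top',np.round(proj(f,T+[off+.04,0,-.011]),1),'L/R',np.round(proj(f,T+[off,-.04,-.011]),1),np.round(proj(f,T+[off,.04,-.011]),1))
print(prof(f,324,146,190,2)); print(prof(f,324,280,300,1))
E
```

```text
-0.004 front low [322.1 148.4] front top [321.6 163.5] back top [321.4 296.6] L/R [249.7 234.3] [393.3 234.8]
0 front low [322.1 154. ] front top [321.6 171. ] back top [321.4 302.3] L/R [250.2 240.9] [392.8 241.3]
0.004 front low [322.1 159.6] front top [321.6 178.5] back top [321.4 308. ] L/R [250.6 247.4] [392.3 247.8]
[(146, 7, 30, 111), (148, 8, 26, 109), (150, 15, 19, 107), (152, 15, 20, 78), (154, 10, 109, 7), (156, 49, 187, 15), (158, 135, 93, 11), (160, 60, 26, 10), (162, 0, 96, 16), (164, 150, 153, 5), (166, 90, 136, 15), (168, 55, 70, 22), (170, 130, 48, 16), (172, 30, 57, 27), (174, 15, 26, 40), (176, 13, 31, 58), (178, 12, 25, 52), (180, 20, 44, 35), (182, 60, 32, 24), (184, 150, 94, 19), (186, 165, 22, 23), (188, 168, 55, 23)]
[(280, 113, 44, 23), (281, 45, 28, 18), (282, 112, 156, 18), (283, 30, 38, 20), (284, 20, 45, 17), (285, 174, 116, 11), (286, 170, 90, 17), (287, 0, 0, 31), (288, 15, 40, 38), (289, 90, 24, 32), (290, 168, 34, 37), (291, 80, 21, 36), (292, 0, 14, 36), (293, 165, 28, 36), (294, 1, 169, 68), (295, 2, 234, 173), (296, 4, 255, 229), (297, 4, 246, 220), (298, 4, 238, 228), (299, 3, 237, 239)]
```

Emit:
play_rows(rows=[{"translation":[0.05,0.15,0],"twist":0},{"translation":[0.1,0.3,0],"twist":0},{"translation":[0.134,0.45,0],"twist":0},{"translation":[0.134,0.57,0],"twist":0},{"translation":[0.134,0.57,0],"twist":0},{"translation":[0.134,0.57,0],"twist":0},{"translation":[0.134,0.57,0],"twist":0}])

```text
time: 37.9
tcp_pos: [0.6457, 0.1149, 0.2203]
eef_rot: [-0.0, 0.0, 1.0, -0.0]
contact_force: [0.3, -0.0, -1.1]
opening: 0.0388
finger_force: 60.9
```

Emit:
play_rows(rows=[{"translation":[0,0.012,-0.05],"twist":0},{"translation":[0,0.012,-0.15],"twist":0},{"translation":[0,0.012,-0.25],"twist":0},{"translation":[0,0.012,-0.35],"twist":0},{"translation":[0,0.012,-0.42],"twist":0},{"translation":[0,0.012,-0.42],"twist":0},{"translation":[0,0.012,-0.42],"twist":0}])

```text
time: 38.48
tcp_pos: [0.6446, 0.1175, 0.135]
eef_rot: [-0.002, 0.001, 1.0, -0.0]
contact_force: [0.2, -0.2, -0.5]
opening: 0.0386
finger_force: 60.9
```

```bash
python3 - <<'E'
from h import *
st(); f=grab('wrist','w21')
for off in(0,):
    T=arm.sense()['tcp_pos']; print('front low',np.round(proj(f,T+[off-.04,0,-.071]),1))
for p in [(606.6,88,50),(629.1,0,0)]: pass
c=f['color'][60:230:4,200:460:3]
h=cv2.cvtColor(c,cv2.COLOR_RGB2HSV).astype(int)
for i,r in enumerate(h): print(60+4*i,''.join('B' if 95<p[0]<130 and p[1]>120 and p[2]>60 else '#' if p[2]<45 else '+' if p[2]<90 else '-' if p[2]<150 else '=' if p[2]<190 else '.' for p in r))
E
```

```text
t 38.48 tcp [644.6 117.5 135. ] yaw_y 89.9 q6 0.08 F [ 0.2 -0.2 -0.5] open 38.6 ff 60.9
front low [322.3 156.2]
60 .......................................................................................
64 .......................................................................................
68 .......................................................................................
72 .......................................................................................
76 .......................................................................................
80 ..........................................................................=...........=
84 .....................................................................................=.
88 ...................................................................................==..
92 ..................................................................................=....
96 .................................................................................=.....
100 #-=.=.....................................................................
[... 2257 characters left out ...]
#################+++++++++++##..........----------------
204 ++++++++++++++###----###########################++++++++++++##.........----------------
208 ++++++++++++++##+---+##############################++++++++++#=........----------------
212 #+++++++++++++##+---################################+++++++++##........-+--------------
216 #######+++++++##---+#####################################++####.......=----------------
220 ---+############---#####################################++######......-----------------
224 ---------+#####+---#############################################......+++++++----------
228 -------------------#############################################......++++++++---------
```

Emit:
play_rows(rows=[{"translation":[0.002,0,-0.03],"twist":0},{"translation":[0.002,0,-0.05],"twist":0},{"translation":[0.002,0,-0.06],"twist":0},{"translation":[0.002,0,-0.068],"twist":0},{"translation":[0.002,0,-0.068],"twist":0}])

```text
time: 38.95
tcp_pos: [0.6465, 0.1186, 0.1243]
eef_rot: [0.001, -0.0, 1.0, -0.0]
contact_force: [-2.1, -1.3, 3.6]
opening: 0.0388
finger_force: 61.3
```

Emit:
play_rows(rows=[{"translation":[0,0,-0.01],"twist":0},{"translation":[0,0,-0.015],"twist":0},{"translation":[0,0,-0.015],"twist":0},{"translation":[0,0,-0.015],"twist":0}])

```text
time: 39.28
tcp_pos: [0.6466, 0.1187, 0.1242]
eef_rot: [0.001, -0.0, 1.0, -0.0]
contact_force: [-6.4, -0.9, 16.8]
opening: 0.0388
finger_force: 62.9
```

Emit:
play_rows(rows=[{"translation":[0,0,0.012],"twist":0},{"translation":[0,0,0.012],"twist":0},{"translation":[0,0,0.012],"twist":0},{"translation":[0,0,0.012],"twist":0},{"translation":[0,0,0.1],"twist":0},{"translation":[0,0,0.25],"twist":0},{"translation":[0,0,0.4],"twist":0},{"translation":[0,0,0.6],"twist":0},{"translation":[0,0,0.6],"twist":0},{"translation":[0,0,0.6],"twist":0}], grip=60)

```text
time: 40.12
tcp_pos: [0.6485, 0.1189, 0.2432]
eef_rot: [0.003, -0.0, 1.0, 0.0]
contact_force: [-0.4, 0.2, -0.7]
opening: 0.06
finger_force: 0.0
```

```bash
python3 - <<'E'
from h import *
st(); f=grab('wrist','w22'); s=grab('scene','s22')
print('pred rows',[np.round(proj(f,p),1).tolist() for p in((.605,.118,.05),(.6455,.078,.05),(.6455,.158,.05),(.6455,.118,.152))])
c=f['color'][100:300:4,220:440:2]
h=cv2.cvtColor(c,cv2.COLOR_RGB2HSV).astype(int)
for i,r in enumerate(h): print(100+4*i,''.join('#' if p[2]<22 else '%' if p[2]<40 else '+' if p[2]<70 else '-' if p[2]<150 else '=' if p[2]<190 else '.' for p in r))
E
```

```text
t 40.12 tcp [648.5 118.9 243.2] yaw_y 90.0 q6 0.08 F [-0.4  0.2 -0.7] open 60.0 ff 0.0
pred rows [[321.5, 133.1], [286.5, 169.2], [356.5, 169.2], [320.9, 194.8]]
100 ---------+++%#+-==....................................................................................==......
104 ---+%%%%%%%%%%----++%%+-==..........................................................................==........
108 -%%%%%%%%%%%%%%#----------++%%+-......................................................=...........=...........
112 %%%----==---%%%%#%-------------=---++%-=..............................................=.........=.............
116 %%-----====--+%%%#+------------=.......=---+%%--..==..........................................=...............
120 %%-----------+%%%%#-----------------.......====---+%%%%%%-............................=.....=.................
124 %%-----------+%%%##-----------------=......============---+%%#-=.......................==.-...................
128 -%%+--------+%%%%#------------------=......============...=====---+%%+-................====...................
132 --+%%%+--+%%##
[... 4111 characters left out ...]
##%%#-----
276 %%##%+-----%##########+----------------------+++----------------------++----------###%%####%%+----+#%#%%%##+--
280 %%#%#%#----%%#####%###-----------------------++------------------------+----------########%#%----%#%%#%#%%#%%%
284 %%#%###%+++%%########--------------------------------------------------------------####%###%%+++%%###%%%%++++%
288 #%#%%#%%############+---------------------------------------------------------------#######%%#######%####%%###
292 #%###%##%##%%#######----------------------------------------------------------------#%#####%%##%##%#%%#%%#%#%%
296 %%%%#%#%#%##%######------------------------------------------------------------------##%####%#%##%#####%%#%%##
```

Emit:
play_rows(rows=[{"translation":[-0.1,-0.15,0],"twist":0},{"translation":[-0.2,-0.3,0],"twist":0},{"translation":[-0.274,-0.457,0],"twist":0},{"translation":[-0.274,-0.457,0],"twist":0},{"translation":[-0.274,-0.457,-0.2],"twist":0},{"translation":[-0.274,-0.457,-0.4],"twist":0},{"translation":[-0.274,-0.457,-0.7],"twist":0},{"translation":[-0.274,-0.457,-0.75],"twist":0},{"translation":[-0.274,-0.457,-0.75],"twist":0}], grip=0)

```text
time: 40.97
tcp_pos: [0.5833, 0.0279, 0.0807]
eef_rot: [-0.009, -0.0, 1.0, 0.001]
contact_force: [-0.3, 0.3, -1.5]
opening: -0.0002
finger_force: 0.0
```

```bash
python3 - <<'E'
from h import *
st(); f=grab('wrist','w23')
print(caps(f,'b',z=.058,vmin=60))
E
```

```text
t 40.97 tcp [583.3  27.9  80.7] yaw_y 90.0 q6 -0.06 F [-0.3  0.3 -1.5] open -0.2 ff 0.0
[]
```

Emit:
play_rows(rows=[{"translation":[0,0,0],"twist":0},{"translation":[0,0,0],"twist":0},{"translation":[0,0,0],"twist":0},{"translation":[0,0,0],"twist":0}])

```text
time: 41.35
tcp_pos: [0.5934, 0.0272, 0.0923]
eef_rot: [0.002, -0.0, 1.0, -0.0]
contact_force: [0.6, -0.6, -0.5]
opening: -0.0001
finger_force: 0.0
```

```bash
python3 - <<'E'
from h import *
st(); f=grab('wrist','w23b')
for p in ((.5925,.0274,.058),(.58,.0274,.058)): print(np.round(proj(f,p),1))
c=f['color'][140:300:4,220:420:2]
h=cv2.cvtColor(c,cv2.COLOR_RGB2HSV).astype(int)
for i,r in enumerate(h): print(140+4*i,''.join('B' if 95<p[0]<130 and p[1]>120 and p[2]>35 else '#' if p[2]<45 else '-' if p[2]<150 else '.' for p in r))
E
```

```text
t 41.35 tcp [593.4  27.2  92.3] yaw_y 90.0 q6 -0.06 F [ 0.6 -0.6 -0.5] open -0.1 ff 0.0
[321.9 223.8]
[321.9 205.1]
140 ....................................................................................................
144 ....................................................................................................
148 ....................................................................................................
152 ....................................................................................................
156 ....................................................................................................
160 ....................................................................................................
164 ....................................................................................................
168 .....................................########---....................................................
172 ....................................#-------#########----...........................................
176 ...................................
[... 2515 characters left out ...]
.#################--####--#############----###-.......-------#########
276 ..............-####-..........-##################-####-################-###-......---###############
280 .........##############......-#############################################-....-###################
284 .....##################-.-####################################################---###################
288 .###################################################################################################
292 ####################################################################################################
296 ####################################################################################################
```

Emit:
play_rows(rows=[{"translation":[0.006,0,-0.06],"twist":0},{"translation":[0.006,0,-0.12],"twist":0},{"translation":[0.006,0,-0.14],"twist":0},{"translation":[0.006,0,-0.14],"twist":0},{"translation":[0.006,0,-0.14],"twist":0}])

```text
time: 41.82
tcp_pos: [0.5947, 0.0272, 0.0657]
eef_rot: [0.002, -0.0, 1.0, -0.0]
contact_force: [-5.2, 1.7, 22.9]
opening: 0.0004
finger_force: 11.7
```

Emit:
play_rows(rows=[{"translation":[0,0,-0.01],"twist":0},{"translation":[0,0,-0.02],"twist":0},{"translation":[0,0,-0.02],"twist":0}])

```text
time: 42.07
tcp_pos: [0.5949, 0.0272, 0.0652]
eef_rot: [0.002, -0.0, 1.0, -0.0]
contact_force: [-12.6, 1.2, 43.2]
opening: 0.0001
finger_force: 21.5
```

Emit:
play_rows(rows=[{"translation":[0,0,0.01],"twist":0},{"translation":[0,0,0.03],"twist":0},{"translation":[0,0,0.04],"twist":0},{"translation":[0,0,0.04],"twist":0},{"translation":[0,0,0.04],"twist":0}])

```text
time: 42.48
tcp_pos: [0.594, 0.0272, 0.066]
eef_rot: [0.001, -0.0, 1.0, -0.0]
contact_force: [2.7, -0.6, 7.0]
opening: -0.0002
finger_force: 3.7
```

Emit:
play_rows(rows=[{"translation":[0,0,0.01],"twist":0},{"translation":[0,0,0.01],"twist":0},{"translation":[0,0,0.01],"twist":0}])

```text
time: 42.73
tcp_pos: [0.5924, 0.0273, 0.0673]
eef_rot: [-0.0, -0.0, 1.0, 0.0]
contact_force: [1.8, -0.6, 3.1]
opening: -0.0001
finger_force: 1.6
```

Emit:
play_rows(rows=[{"translation":[0,0,0.01],"twist":0},{"translation":[0,0,0.01],"twist":0},{"translation":[0,0,0.01],"twist":0}])

```text
time: 42.98
tcp_pos: [0.5917, 0.0273, 0.0693]
eef_rot: [-0.001, -0.0, 1.0, 0.0]
contact_force: [0.5, -0.1, 2.3]
opening: -0.0002
finger_force: 1.0
```

Emit:
play_rows(rows=[{"translation":[0,0,0.05],"twist":0},{"translation":[0,0,0.2],"twist":0},{"translation":[0,0,0.4],"twist":0},{"translation":[-0.1,0,0.6],"twist":0},{"translation":[-0.3,0,0.8],"twist":0},{"translation":[-0.5,0,0.9],"twist":0},{"translation":[-0.5,0,0.9],"twist":0},{"translation":[-0.5,0,0.9],"twist":0}])

```text
time: 43.65
tcp_pos: [0.4897, 0.0276, 0.253]
eef_rot: [0.001, -0.0, 1.0, -0.0]
contact_force: [0.9, -0.0, -0.5]
opening: 0.0001
finger_force: 0.0
```

```bash
python3 - <<'E'
from h import *
st(); s=grab('scene','s24'); t=grab('top','t24')
def art(f,u0,u1,v0,v1,su,sv):
    h=cv2.cvtColor(f['color'][v0:v1:sv,u0:u1:su],cv2.COLOR_RGB2HSV).astype(int)
    for i,r in enumerate(h): print(v0+sv*i,''.join(('G' if p[2]>120 else 'g') if 45<p[0]<85 and p[1]>120 else ('R' if p[2]>150 else 'r') if (p[0]<10 or p[0]>170) and p[1]>150 else 'B' if 95<p[0]<130 and p[1]>120 and p[2]>60 else '#' if p[2]<60 else '-' if p[2]<170 else '.' for p in r))
art(s,250,370,250,365,1,3)
# predicted cap centres in racks (z=.094)
for n,p in dict(gm=(.3906,-.257,.094),gp=(.389,-.195,.094),rm=(.478,-.2685,.094),rp=(.472,-.207,.094),blue=(.6455,.1178,.152)).items(): print(n,np.round(proj(s,p),1))
art(s,280,350,120,200,1,2)
E
```

```text
t 43.65 tcp [489.7  27.6 253. ] yaw_y 90.0 q6 -0.08 F [ 0.9 -0.  -0.5] open 0.1 ff 0.0
250 -----------------------------------------------------------.............................................................
253 -.------------------------------------------------------................................................................
256 ---------------------------------------------------.....................................................................
259 #---------------------------------------------..........................................................................
262 ---------------------------------------...........................--RRr-................................................
265 ---------------------------------.............................-...RRRRRRR--.............................................
268 --------------------------................................-RRRRRR....RRRRRRR-...........................................
271 -------------------......................................rr#rRRRRRRR....RRRRRr#.........................................
274 ---------
[... 6248 characters left out ...]
##---------------#-......
182 ...............--#################---------------------####-#-#.......
184 ................-####---####g###----------------######---###--#.......
186 .................-###-------------------##-###-##--##--#--#--#-.......
188 ..................-###----------####-####-----##------------###-......
190 ...................-###--####------#--#----#-#------###########.......
192 ...................-####--#-##---#-------#---###############---.......
194 ....................-###---#---------###############-----------.......
196 .....................-##------###############----------...............
198 ......................-##############-----------......................
```

```bash
python3 -c "
from station import arm
print(arm.finish_job())"
```

```text
the job is handed in; nothing more can be done
None
```

I handed the job in at about 44 s. The blue zero cell is in the well, the shield sits over it, and the key was pressed fully down and released. Both green cells are in the green rack and both red cells in the red rack. One green cell jammed on the rack's edge and tilted in the grip; I straightened it against the photometer's side, re-gripped it and seated it. The hand-in gave no verdict, so these results come from my own camera and force readings.

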